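# Assemble a cutter and its collars on an arbor and lock them with the clamp pin

## Task

Build up the cutter arbor: slide onto its upright stem first the blue collar, then the toothed steel cutter, then the brass collar, each flat on the one below. Then draw the clamp pin straight up out of its light yellow stand without tipping the stand or dragging it along, and put the pin fully home in the hollow of the stem, so that its washer lies on the stack. The red collar is not needed: leave it alone where it lies.

Things in the scene. Friction and masses are not known exactly. Their poses are not given: they have to be found in the camera images.
- arbor: Fixed upright arbor: dark round steel flange, 84 mm across, 15 mm high, with a bright hollow stem in its middle, outer diameter 25 mm (22 at the tapered tip), top 61 mm above the worktop; its bore, open at the top, is 15 mm wide, 12 mm at the mouth, and reaches down to the flange. Origin: centre of the underside, on the worktop; z is the axis, up.
- blue_collar: Loose ring, painted blue, outer diameter 62 mm, bore 31 mm, 20 mm high, 0.2 kg, lying flat. Origin: centre of the underside; z along its axis, up. The first on the stem.
- cutter: Loose toothed disc of grey steel (side cutter), 62 mm across the dark teeth (the fingers close on its body, 57 mm across), bore 31 mm, 14 mm high, 0.18 kg, lying flat. Origin: centre of the underside; z along its axis, up. The second on the stem.
- brass_collar: Loose ring of yellow brass, outer diameter 50 mm, bore 31 mm, 16 mm high, 0.12 kg, lying flat. Origin: centre of the underside; z along its axis, up. The third on the stem; the stack's top is then 65 mm above the worktop.
- red_collar: Loose ring, painted red, outer diameter 56 mm, bore 31 mm, 18 mm high, lying flat. Not needed; to be left where it is. Origin: centre of the underside.
- pin: Clamp pin, 0.06 kg, upright in the yellow stand: black round knob to grip, 24 mm across, 27 mm high; below it a steel washer, 44 mm across, 4 mm thick; below that a shank, 8 mm across, 44 mm long, tapered at the tip. Origin: centre of the washer's underside (at the start on the stand's mouth, 55 mm above the worktop); z up; the knob's top is 31 mm above it, the tip 44 mm below.
- stand: Light loose stand of yellow plastic, 0.07 kg: a round foot 64 mm across, 7 mm thick, and a tube of outer diameter 26 to 30 mm, its mouth 55 mm above the worktop; the pin hangs in the tube with about 3 mm of play all round. Origin: centre of the underside; z up.

How it is judged:
By the outcome, as a careful person would: the job done as asked, in the order asked, and still so for the second after the job is handed in, with the robot touching nothing.
It also fails if it takes over 131 s, if anything falls off the work surface, if the arm or the gripper's body presses on something with over 40 N, if the wrist force passes 120 N, or if a joint passes its speed limit or range.

## Robot

A 6-joint arm with a two-finger parallel gripper is mounted at the origin on a cart in front of the work surface, level with it; the furniture and walls round the work are solid. World frame = base frame: x ahead of the robot, y to its left, z up, the work surface at z = 0. Lengths are in m, angles in degrees, forces in N, time in s.
With the tool pointing down it reaches from about 0.275 to 0.825 m from the base axis. Payload 5.2 kg.
Tool frame: the origin (TCP) lies at the very end of the fingers, on their centre line; the grasp point (between the pads) lies 19 mm behind it; z points along the fingers, y is the line along which they close (so a half turn about z gives the same grasp; the last joint's range is limited). The gripper opens to 93 mm and grips with 3 to 60 N. Pads are 15 mm wide; open, the fingers measure 128 mm over their backs; the gripper's body (75 mm by 188 mm) begins 65 mm behind the grasp point.
Start: joints at [64.011, 14.817, 87.949, -0, 77.235, -11.62], TCP at [0.136, 0.533, 0.219] pointing down, gripper open.
Joint ranges: [-179.93, 179.93], [-52.35, 119.4], [10.71, 147.94], [-69.91, 249.91], [12.55, 155.21], [-178.61, 178.61]. Speed limits (degrees/s): [147.25, 147.25, 180, 180, 180, 180].

## Interface

Orientations are given as a 3x3 rotation matrix whose columns are the frame's x, y, z axes.
In Python, from plant import * gives the robot as it stands. The module is installed in compiled form; this text tells all that it offers.
- The arm moves only by the tool apply_moves, never from a script. Its argument "series" is a list of rows, each an object with "xyz": the shift along the tool's x, y, z in mm, a list of three; "turn": the turn, a rotation vector about the tool's x, y, z in rad, a list of three. A call has 1 to 10 rows; each row shifts and turns the commanded pose from where the row before left it, along the tool's axes as they then stand; what a row does not reach is not made up. A row lasts 1/12 s, in which the tool goes at most 41.7 mm and 7.16 degrees, less where a joint would pass 70% of its speed; a pose out of reach is approached as far as the arm can. A call with a gripper value outside its range is refused whole. "grip" is the finger opening in mm, from 0 to 93, set as the call begins (left out, the last holds). The fingers move at their own pace and stop on an object; the grip force is fixed at half the most. Time passes only in rows, so rows that do not move let the fingers close. It gives the time, the measured TCP pose, the force, the opening and the grip force at its end, in the units of the state.
- sense(): the state, without advancing time (a new reading comes with each control period).
- read_camera(name): name is "side" or "top" or "wrist"; returns a dict with "color" (420x560x3 uint8, red, green, blue), "fx", "fy", "cx", "cy" (pixels), "R" (3x3) and "t" (3): a world point X has camera coordinates R X + t; the wrist camera has in their place "hand_eye" (4x4, takes a point from camera to tool coordinates, whose origin is the TCP and whose axes are the flange's). Camera axes: x right, y down, z forward; pixel columns grow to the right and rows downward; lengths in m; the calibration is good to about 2 mm. A picture is of the moment at which its call begins: read the wrist's pose just before it. There is no depth.
- close_job(): hands the job in; it is judged then, once.
The state is a dict: "t": time; "joint_positions": joint angles; "joint_velocities": joint speeds; "effort": joint torques, N m; "tool_pos": TCP position; "orientation": TCP orientation; "contact_force": force on the tool from outside, world axes, zero at the start; "wrist_torque": the same for the moment, N m; "width": opening from 0.0 (shut) to 1.0 (fully open); "finger_force": force on a finger pad.
Only numpy, scipy, OpenCV 4.12 (cv2) and the standard library are available. Lean on these libraries where they do the work, as an engineer would, in place of code of your own. Each camera call takes 0.05 s, during which the arm holds its last target. There are 200 camera calls.

## Working session

There is one attempt and no reset: what is moved stays moved. The work goes in short steps, Python scripts to look and compute and a tool call to move; the robot and the scene stay as the last step left them, time stands still between calls to the robot, and variables do not carry over. Pictures are saved under pics/ and viewed, at most 14 in all, crops included, and the job is handed in when it is done.

Besides the shell and the picture viewer there is one more tool, called after ">>>" by a JSON object that holds its "fn" and its "kwargs". apply_moves: Moves the arm, as the interface text tells. Its arguments: {"type":"object","properties":{"series":{"type":"array"},"grip":{"type":"number"}},"required":["series"]}

```bash
mkdir -p pics
cat > h.py <<'E'
from plant import *
import numpy as np, cv2
def shot(n,f):
    s=sense(); c=read_camera(n); cv2.imwrite('pics/'+f,c['color'][:,:,::-1]); return s,c
def ray(c,s,u,v):
    d=np.array([(u-c['cx'])/c['fx'],(v-c['cy'])/c['fy'],1.])
    if 'R' in c: R=np.array(c['R']); return -R.T@np.array(c['t']),R.T@d
    H=np.array(c['hand_eye']); O=np.array(s['orientation'])
    return O@H[:3,3]+np.array(s['tool_pos']),O@H[:3,:3]@d
def onz(c,s,u,v,z):
    o,d=ray(c,s,u,v); return o+d*(z-o[2])/d[2]
E
python3 - <<'E'
from h import *
s,c=shot('top','top0.png')
print({k:np.round(v,3).tolist() for k,v in s.items()})
print({k:np.round(v,3).tolist() for k,v in c.items() if k!='color'})
s,c=shot('side','side0.png');print({k:np.round(v,3).tolist() for k,v in c.items() if k!='color'})
s,c=shot('wrist','wrist0.png');print({k:np.round(v,3).tolist() for k,v in c.items() if k!='color'})
E
```

```text
{'t': 0.0, 'joint_positions': [64.01, 14.858, 88.011, -0.001, 77.235, -11.619], 'joint_velocities': [0.064, 0.017, -0.004, 0.014, 0.056, -0.025], 'effort': [0.001, -43.729, -28.401, 0.072, 0.041, -0.0], 'tool_pos': [0.136, 0.532, 0.218], 'orientation': [[-0.969, 0.248, -0.001], [0.248, 0.969, -0.002], [0.0, -0.002, -1.0]], 'contact_force': [0.537, -0.668, -0.095], 'wrist_torque': [-0.036, 0.041, -0.045], 'finger_force': 0.0, 'width': 1.001}
{'fx': 431.724, 'fy': 431.724, 'cx': 281.407, 'cy': 212.768, 'R': [[0.003, -1.0, 0.012], [-0.985, -0.005, -0.172], [0.172, -0.011, -0.985]], 't': [-0.141, 0.534, 0.833]}
{'fx': 510.014, 'fy': 510.014, 'cx': 277.377, 'cy': 212.963, 'R': [[0.88, -0.474, -0.009], [-0.301, -0.543, -0.784], [0.367, 0.693, -0.621]], 't': [-0.524, 0.131, 1.298]}
{'fx': 338.608, 'fy': 338.608, 'cx': 283.685, 'cy': 210.155, 'hand_eye': [[0.001, -0.972, -0.237, 0.065], [1.0, 0.001, -0.0, 0.001], [0.0, -0.237, 0.972, -0.166], [0.0, 0.0, 0.0, 1.0]]}
```

View pics/top0.png

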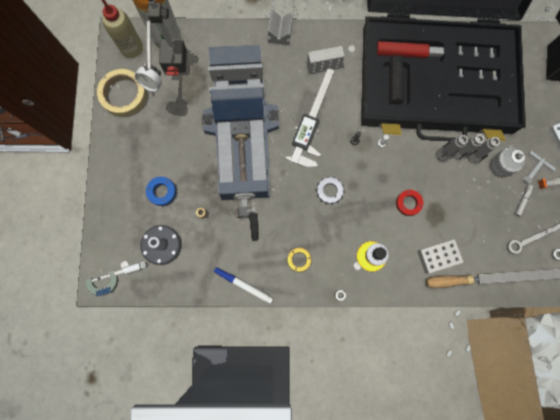

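View pics/side0.png

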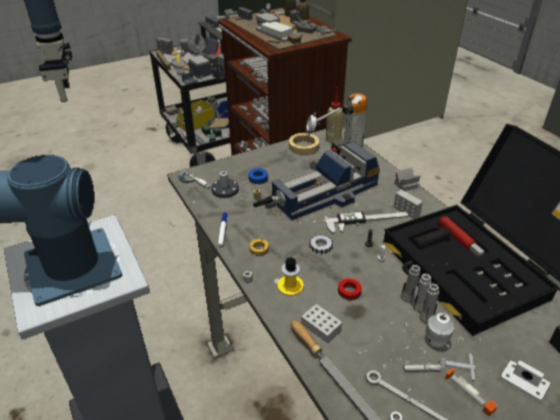

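The top view shows the blue collar at (161,191), the arbor at (160,244), the cutter at (330,190), the brass collar at (299,259), the red collar at (410,202) and the pin in its stand at (373,256). The side view agrees. The vise stands just right of the blue collar.

```bash
cat >> h.py <<'E'
def ringfit(mask,u,v,r):
    m=np.zeros_like(mask); cv2.circle(m,(int(u),int(v)),int(r),255,-1); m&=mask
    cs,_=cv2.findContours(m,cv2.RETR_EXTERNAL,cv2.CHAIN_APPROX_NONE)
    k=cv2.convexHull(max(cs,key=cv2.contourArea)); return cv2.fitEllipse(k)
def hsv(c): return cv2.cvtColor(c['color'],cv2.COLOR_RGB2HSV)
E
python3 - <<'E'
from h import *
c=read_camera('top'); H=hsv(c)
def rep(n,m,u,v,r,z):
    e=ringfit(m,u,v,r); p=onz(c,None,*e[0],z); q=onz(c,None,e[0][0]+1,e[0][1],z)
    print(n,np.round(e[0],1),np.round(np.array(e[1])*abs(q-p)[1]*1000,1),np.round(p*1000,1),'r',round(np.hypot(p[0],p[1]),3))
rep('blue',cv2.inRange(H,(105,120,40),(125,255,255)),161,191,24,.016)
rep('brass',cv2.inRange(H,(15,110,80),(35,255,255)),299,259,20,.013)
rep('red',cv2.inRange(H,(0,150,80),(8,255,255))|cv2.inRange(H,(172,150,80),(180,255,255)),410,202,22,.014)
rep('stand',cv2.inRange(H,(22,150,100),(35,255,255)),373,256,28,.005)
rep('cutter',cv2.inRange(H,(0,0,135),(180,70,255)),330,190,20,.012)
rep('flange',cv2.inRange(H,(0,0,0),(180,255,75)),160,244,27,.014)
rep('stemtop',cv2.inRange(H,(0,0,150),(180,70,255)),154,242,9,.061)
rep('knob',cv2.inRange(H,(0,0,0),(180,255,60)),379,253,13,.084)
i=c['color'][:,:,::-1]
cv2.imwrite('pics/crops.png',np.hstack([cv2.resize(i[150:290,110:240],None,fx=4,fy=4)[:560],cv2.resize(i[225:295,345:410],None,fx=4,fy=8)[:560]]))
# vise height: jaw points
E
```

```text
blue [160.4 190.6] [59.2 62. ] [586.4 117.6  16. ] r 0.598
brass [298.9 259.3] [48.4 50.1] [ 442.2 -176.4   13. ] r 0.476
red [409.5 202.2] [53.2 54.9] [ 564.5 -412.9   14. ] r 0.699
stand [370.8 256.1] [58.4 62.9] [ 450.  -328.3    5. ] r 0.557
cutter [332. 190.] [56.3 70.7] [ 590.7 -248.2   12. ] r 0.641
flange [163.  244.9] [72.4 76.2] [471.  106.7  14. ] r 0.483
stemtop [153.1 241.9] [21.  21.9] [472.4 114.3  61. ] r 0.486
knob [378.5 253.4] [18.8 21.9] [ 449.4 -326.1   84. ] r 0.555
```

View pics/crops.png

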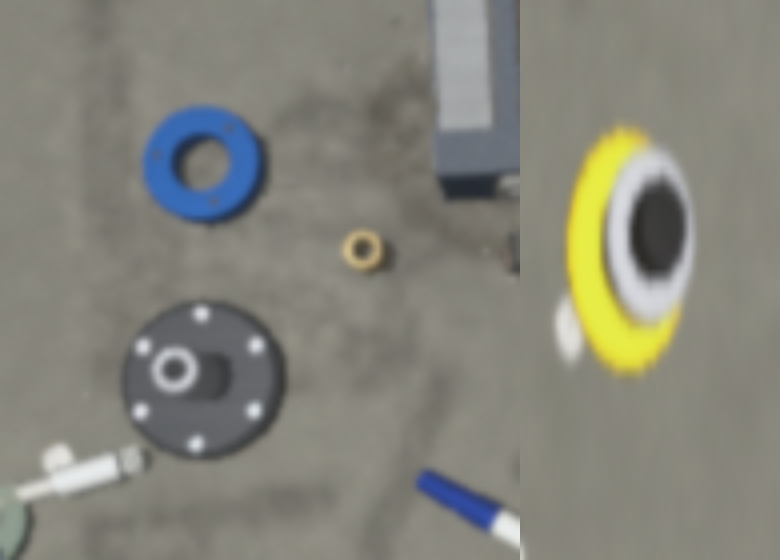

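View pics/wrist0.png

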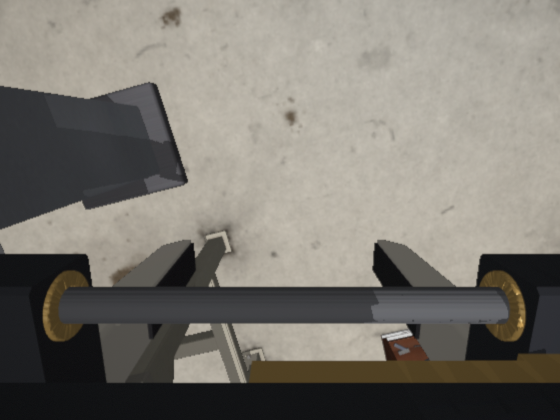

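Measured poses fit the given sizes and the reach. Move over the arbor/blue area, with the closing axis turned to world x.

>>> {"fn": "apply_moves", "kwargs": {"series": [{"xyz": [-24,-15,0],"turn": [0,0,0]},{"xyz": [-24,-15,0],"turn": [0,0,0]},{"xyz": [-24,-15,0],"turn": [0,0,0]},{"xyz": [-24,-15,0],"turn": [0,0,0]},{"xyz": [-24,-15,0],"turn": [0,0,0]},{"xyz": [-24,-15,0],"turn": [0,0,0]},{"xyz": [-24,-15,0],"turn": [0,0,0]},{"xyz": [-24,-15,0],"turn": [0,0,0]},{"xyz": [-24,-15,0],"turn": [0,0,0]},{"xyz": [-24,-15,0],"turn": [0,0,0]}]}}

```text
t: 1.03
tool_pos: [0.3324, 0.3268, 0.2186]
orientation: [[-0.969, 0.248, -0.0], [0.248, 0.969, 0.0], [0.0, -0.0, -1.0]]
contact_force: [-0.1, 0.1, -0.0]
width: 0.999
finger_force: 0.0
```

>>> {"fn": "apply_moves", "kwargs": {"series": [{"xyz": [-24,-15,0],"turn": [0,0,0]},{"xyz": [-24,-15,0],"turn": [0,0,0]},{"xyz": [-24,-15,0],"turn": [0,0,0]},{"xyz": [-24,-15,0],"turn": [0,0,0]},{"xyz": [-24,-15,0],"turn": [0,0,0]},{"xyz": [-24,-15,0],"turn": [0,0,0]},{"xyz": [-24,-15,0],"turn": [0,0,0]},{"xyz": [-24,-15,0],"turn": [0,0,0]},{"xyz": [-24,-15,0],"turn": [0,0,0]},{"xyz": [-24,-15,0],"turn": [0,0,0]}]}}

```text
t: 1.87
tool_pos: [0.5277, 0.1219, 0.2185]
orientation: [[-0.969, 0.248, -0.0], [0.248, 0.969, 0.0], [0.0, -0.0, -1.0]]
contact_force: [0.9, 0.8, -0.6]
width: 1.003
finger_force: 0.0
```

>>> {"fn": "apply_moves", "kwargs": {"series": [{"xyz": [0,0,0],"turn": [0,0,0.12]},{"xyz": [0,0,0],"turn": [0,0,0.12]},{"xyz": [0,0,0],"turn": [0,0,0.12]},{"xyz": [0,0,0],"turn": [0,0,0.12]},{"xyz": [0,0,0],"turn": [0,0,0.12]},{"xyz": [0,0,0],"turn": [0,0,0.12]},{"xyz": [0,0,0],"turn": [0,0,0.12]},{"xyz": [0,0,0],"turn": [0,0,0.12]},{"xyz": [0,0,0],"turn": [0,0,0.12]},{"xyz": [0,0,0],"turn": [0,0,0.12]}]}}

```text
t: 2.7
tool_pos: [0.5268, 0.1231, 0.2184]
orientation: [[-0.114, 0.994, -0.001], [0.994, 0.114, 0.0], [0.0, -0.001, -1.0]]
contact_force: [0.2, -0.8, 0.7]
width: 0.999
finger_force: 0.0
```

>>> {"fn": "apply_moves", "kwargs": {"series": [{"xyz": [0,0,0],"turn": [0,0,0.12]},{"xyz": [0,0,0],"turn": [0,0,0]},{"xyz": [0,0,0],"turn": [0,0,0]},{"xyz": [0,0,0],"turn": [0,0,0]}]}}

```text
t: 3.03
tool_pos: [0.5269, 0.123, 0.2186]
orientation: [[-0.004, 1.0, -0.0], [1.0, 0.004, -0.0], [-0.0, -0.0, -1.0]]
contact_force: [-0.5, 0.7, 0.3]
width: 0.999
finger_force: 0.0
```

Run:
```python
from h import *
s,c=shot('wrist','w1.png'); print(s['t'],np.round(s['tool_pos'],4),np.round(s['orientation'],4),np.round(s['joint_positions'],1))
```

```text
3.0333 [0.5269 0.123  0.2186] [[-3.5e-03  1.0e+00 -2.0e-04]
 [ 1.0e+00  3.5e-03 -1.0e-04]
 [-1.0e-04 -2.0e-04 -1.0e+00]] [ 1.3 13.9 89.2 -0.  76.9  1.1]
```

View pics/w1.png

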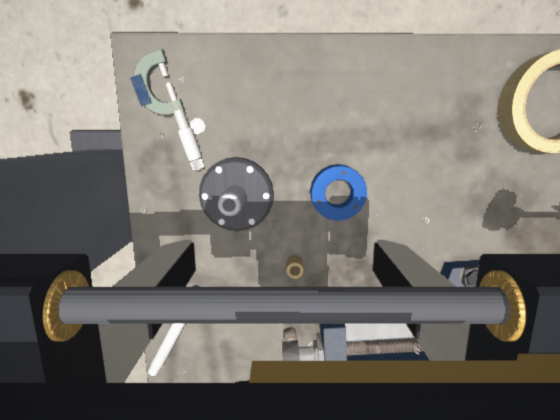

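The wrist view shows the arbor flange at (236,193), the stem tip at (229,203) and the blue collar at (339,192), all unobstructed.

```bash
cat >> h.py <<'E'
BLUE=((105,120,30),(125,255,255)); BRIGHT=((0,0,130),(180,70,255)); BRASS=((15,110,70),(35,255,255)); DARK=((0,0,0),(180,255,75))
def rep(n,c,s,rng,u,v,r,z):
    e=ringfit(cv2.inRange(hsv(c),*rng),u,v,r); p=onz(c,s,*e[0],z); q=onz(c,s,e[0][0]+1,e[0][1],z)
    print(n,np.round(e[0],1),np.round(np.array(e[1])*np.linalg.norm(q-p)*1000,1),np.round(p*1000,1)); return p
E
python3 - <<'E'
from h import *
s=sense();c=read_camera('wrist')
rep('blue',c,s,BLUE,339,192,36,.018)
rep('stem',c,s,((0,0,120),(180,60,255)),229,203,13,.061)
rep('flange',c,s,((0,0,0),(180,255,80)),236,193,41,.015)
E
```

```text
blue [338.2 192.1] [60.3 61. ] [587.5 120.2  18. ]
stem [228.5 203.5] [21.9 24.4] [473.5 116.5  61. ]
flange [238.4 208. ] [47.5 74.9] [476.8 101.1  15. ]
```

>>> {"fn": "apply_moves", "kwargs": {"series": [{"xyz": [-1,15,0],"turn": [0,0,0]},{"xyz": [-1,15,0],"turn": [0,0,0]},{"xyz": [-1,15,15],"turn": [0,0,0]},{"xyz": [-0.5,15,25],"turn": [0,0,0]},{"xyz": [0,0,30],"turn": [0,0,0]},{"xyz": [0,0,30],"turn": [0,0,0]},{"xyz": [0,0,30],"turn": [0,0,0]},{"xyz": [0,0,20],"turn": [0,0,0]},{"xyz": [0,0,0],"turn": [0,0,0]},{"xyz": [0,0,0],"turn": [0,0,0]}], "grip": 88}}

```text
t: 3.97
tool_pos: [0.5863, 0.1195, 0.0678]
orientation: [[-0.001, 1.0, -0.003], [1.0, 0.001, -0.0], [-0.0, -0.003, -1.0]]
contact_force: [0.9, 0.3, 0.8]
width: 0.946
finger_force: 0.0
```

Run:
```python
from h import *
s,c=shot('wrist','w2.png'); print(s['t'],np.round(s['tool_pos'],4))
rep('blue',c,s,BLUE,300,290,120,.020)
```

```text
3.9667 [0.5863 0.1195 0.0678]
blue [285.8 227.7] [59.8 60. ] [588.2 121.4  20. ]
```

View pics/w2.png

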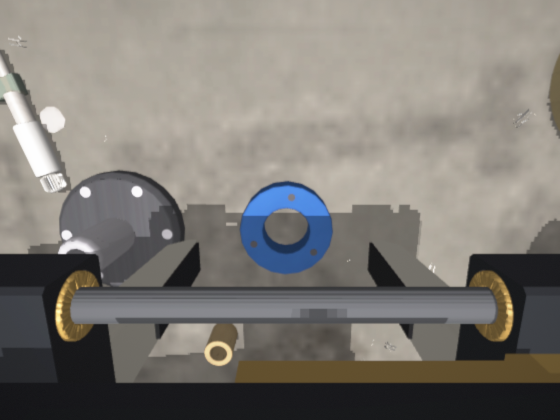

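The collar at (286,228) lies centred between the fingers. Descend and grip.

>>> {"fn": "apply_moves", "kwargs": {"series": [{"xyz": [0.5,1,15],"turn": [0,0,0]},{"xyz": [0.5,0,20],"turn": [0,0,0]},{"xyz": [0,0,15],"turn": [0,0,0]},{"xyz": [0,0,10],"turn": [0,0,0]},{"xyz": [0,0,4.5],"turn": [0,0,0]},{"xyz": [0,0,0],"turn": [0,0,0]}]}}

```text
t: 4.52
tool_pos: [0.5884, 0.1206, 0.0045]
orientation: [[-0.0, 1.0, 0.0], [1.0, 0.0, 0.0], [0.0, 0.0, -1.0]]
contact_force: [-0.9, -0.4, -0.0]
width: 0.946
finger_force: 0.0
```

>>> {"fn": "apply_moves", "kwargs": {"series": [{"xyz": [0,0,0],"turn": [0,0,0]},{"xyz": [0,0,0],"turn": [0,0,0]},{"xyz": [0,0,0],"turn": [0,0,0]},{"xyz": [0,0,0],"turn": [0,0,0]},{"xyz": [0,0,0],"turn": [0,0,0]},{"xyz": [0,0,0],"turn": [0,0,0]},{"xyz": [0,0,0],"turn": [0,0,0]},{"xyz": [0,0,0],"turn": [0,0,0]},{"xyz": [0,0,0],"turn": [0,0,0]},{"xyz": [0,0,0],"turn": [0,0,0]}], "grip": 50}}

```text
t: 5.35
tool_pos: [0.5881, 0.1206, 0.0047]
orientation: [[0.0, 1.0, 0.0], [1.0, -0.0, -0.0], [-0.0, 0.0, -1.0]]
contact_force: [-2.4, 0.2, 6.1]
width: 0.649
finger_force: 29.9
```

>>> {"fn": "apply_moves", "kwargs": {"series": [{"xyz": [0,0,-15],"turn": [0,0,0]},{"xyz": [0,0,-25],"turn": [0,0,0]},{"xyz": [0,0,-25],"turn": [0,0,0]},{"xyz": [0,0,-15],"turn": [0,0,0]},{"xyz": [-1,-18,0],"turn": [0,0,0]},{"xyz": [-1,-26,0],"turn": [0,0,0]},{"xyz": [-1,-26,0],"turn": [0,0,0]},{"xyz": [-0.5,-26,0],"turn": [0,0,0]},{"xyz": [0,-18,0],"turn": [0,0,0]},{"xyz": [0,0,0],"turn": [0,0,0]}]}}

```text
t: 6.18
tool_pos: [0.4689, 0.1173, 0.0831]
orientation: [[-0.001, 1.0, -0.006], [1.0, 0.001, -0.0], [-0.0, -0.006, -1.0]]
contact_force: [-0.0, 0.4, -2.6]
width: 0.651
finger_force: 29.9
```

>>> {"fn": "apply_moves", "kwargs": {"series": [{"xyz": [0,0,0],"turn": [0,0,0]},{"xyz": [0,0,0],"turn": [0,0,0]}]}}

```text
t: 6.35
tool_pos: [0.475, 0.117, 0.0843]
orientation: [[0.0, 1.0, 0.001], [1.0, -0.0, 0.0], [0.0, 0.001, -1.0]]
contact_force: [1.1, 0.7, -2.2]
width: 0.648
finger_force: 29.9
```

Run:
```python
from h import *
s,c=shot('wrist','w3.png'); print(s['t'],np.round(s['tool_pos'],4),np.round(s['orientation'],3).tolist())
rep('blue',c,s,BLUE,300,260,120,s['tool_pos'][2]+.0155)
```

```text
6.35 [0.475  0.117  0.0843] [[0.0, 1.0, 0.001], [1.0, -0.0, 0.0], [0.0, 0.001, -1.0]]
blue [283.7 267.3] [60.2 62.3] [475.6 118.1  99.8]
```

View pics/w3.png

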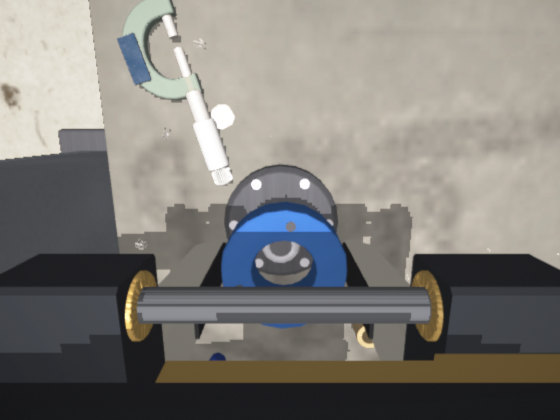

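The held collar is at (284,267), the flange behind it at (281,223) with its bolts at (256,184), (305,184), (259,263) and (304,262). Locate the axis from these bolts in the plane z = 15 mm.

Run:
```python
from h import *
s=sense();c=read_camera('wrist');m=cv2.inRange(hsv(c),(0,0,125),(180,60,255))
n,l,st,ce=cv2.connectedComponentsWithStats(m)
P=[]
for i in range(1,n):
    u,v=ce[i]
    if 220<u<345 and 170<v<290 and st[i,4]>8:
        p=onz(c,s,u,v,.016); P.append(p); print(np.round(ce[i],1),st[i].tolist(),np.round(p*1000,1))
```

```text
[280.3 190.7] [233, 173, 98, 40, 2066] [473.7 139.9  16. ]
[329.5 221.5] [327, 219, 6, 6, 24] [509.  117.4  16. ]
[232.5 224.3] [229, 220, 9, 10, 67] [439.2 115.3  16. ]
[290.2 226.2] [286, 222, 9, 9, 64] [480.7 113.9  16. ]
[281.1 253.4] [262, 242, 37, 21, 346] [474.1  93.   16. ]
[258.5 262.5] [255, 258, 8, 10, 65] [457.4  85.9  16. ]
[303.8 262.1] [299, 258, 10, 9, 72] [491.   86.2  16. ]
[304.8 272.2] [302, 270, 6, 5, 10] [491.8  78.1  16. ]
```

>>> {"fn": "apply_moves", "kwargs": {"series": [{"xyz": [-1.7,-1.4,0],"turn": [0,0,0]},{"xyz": [0,0,5],"turn": [0,0,0]},{"xyz": [0,0,10],"turn": [0,0,0]},{"xyz": [0,0,10],"turn": [0,0,0]},{"xyz": [0,0,10],"turn": [0,0,0]},{"xyz": [0,0,5],"turn": [0,0,0]},{"xyz": [0,0,0],"turn": [0,0,0]}]}}

```text
t: 7.03
tool_pos: [0.4711, 0.1153, 0.0422]
orientation: [[0.0, 1.0, -0.004], [1.0, -0.0, -0.0], [-0.0, -0.004, -1.0]]
contact_force: [0.1, -0.3, -1.6]
width: 0.645
finger_force: 29.9
```

>>> {"fn": "apply_moves", "kwargs": {"series": [{"xyz": [0,0,8],"turn": [0,0,0]},{"xyz": [0,0,8],"turn": [0,0,0]},{"xyz": [0,0,5],"turn": [0,0,0]},{"xyz": [0,0,2.5],"turn": [0,0,0]},{"xyz": [0,0,0],"turn": [0,0,0]},{"xyz": [0,0,0],"turn": [0,0,0]}]}}

```text
t: 7.53
tool_pos: [0.4727, 0.1154, 0.0207]
orientation: [[-0.0, 1.0, 0.0], [1.0, 0.0, -0.0], [-0.0, 0.0, -1.0]]
contact_force: [-0.1, -0.2, -2.0]
width: 0.647
finger_force: 29.9
```

>>> {"fn": "apply_moves", "kwargs": {"series": [{"xyz": [0,0,0.5],"turn": [0,0,0]},{"xyz": [0,0,0],"turn": [0,0,0]},{"xyz": [0,0,0],"turn": [0,0,0]}]}}

```text
t: 7.78
tool_pos: [0.4728, 0.1154, 0.0203]
orientation: [[-0.0, 1.0, 0.0], [1.0, 0.0, 0.0], [0.0, 0.0, -1.0]]
contact_force: [0.5, 0.6, -1.7]
width: 0.647
finger_force: 29.9
```

>>> {"fn": "apply_moves", "kwargs": {"series": [{"xyz": [0,0,0],"turn": [0,0,0]},{"xyz": [0,0,0],"turn": [0,0,0]},{"xyz": [0,0,0],"turn": [0,0,0]},{"xyz": [0,0,0],"turn": [0,0,0]},{"xyz": [0,0,0],"turn": [0,0,0]},{"xyz": [0,0,0],"turn": [0,0,0]}], "grip": 86}}

```text
t: 8.28
tool_pos: [0.4727, 0.1154, 0.0203]
orientation: [[0.0, 1.0, 0.0], [1.0, -0.0, 0.0], [0.0, 0.0, -1.0]]
contact_force: [-0.3, 0.3, 0.4]
width: 0.92
finger_force: 0.0
```

>>> {"fn": "apply_moves", "kwargs": {"series": [{"xyz": [0,0,-10],"turn": [0,0,0]},{"xyz": [0,0,-30],"turn": [0,0,0]},{"xyz": [0,0,-35],"turn": [0,0,0]},{"xyz": [0,0,-35],"turn": [0,0,0]},{"xyz": [0,0,-25],"turn": [0,0,0]},{"xyz": [0,0,-15],"turn": [0,0,0]},{"xyz": [0,0,0],"turn": [0,0,0]},{"xyz": [0,0,0],"turn": [0,0,0]},{"xyz": [0,0,0],"turn": [0,0,0]}]}}

```text
t: 9.03
tool_pos: [0.4718, 0.1154, 0.1694]
orientation: [[-0.0, 1.0, -0.001], [1.0, 0.0, -0.0], [-0.0, -0.001, -1.0]]
contact_force: [0.3, 0.0, 0.5]
width: 0.925
finger_force: 0.0
```

Run:
```python
from h import *
s,c=shot('wrist','w4.png'); print(s['t'],np.round(s['tool_pos'],4),np.round(s['orientation'],3).tolist())
rep('blue',c,s,BLUE,283,215,70,.035)
```

```text
9.0333 [0.4718 0.1154 0.1694] [[-0.0, 1.0, -0.001], [1.0, 0.0, -0.0], [-0.0, -0.001, -1.0]]
blue [284.8 202.2] [60.4 60.7] [473.3 115.4  35. ]
```

View pics/w4.png

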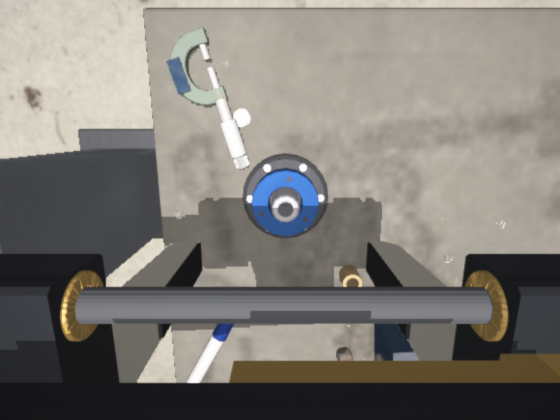

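The blue collar at (285,202) lies flat on the flange, concentric with the stem. Next, the cutter, going round in front of the vise.

>>> {"fn": "apply_moves", "kwargs": {"series": [{"xyz": [-20,0,0],"turn": [0,0,0]},{"xyz": [-36,0,0],"turn": [0,0,0]},{"xyz": [-36,0,0],"turn": [0,0,0]},{"xyz": [-36,0,0],"turn": [0,0,0]},{"xyz": [-36,0,0],"turn": [0,0,0]},{"xyz": [-36,0,0],"turn": [0,0,0]},{"xyz": [-36,0,0],"turn": [0,0,0]},{"xyz": [-30,10,0],"turn": [0,0,0]},{"xyz": [-26,20,0],"turn": [0,0,0]},{"xyz": [-20,24,0],"turn": [0,0,0]}]}}

```text
t: 9.92
tool_pos: [0.5254, -0.1988, 0.1684]
orientation: [[0.003, 1.0, -0.003], [1.0, -0.003, 0.001], [0.001, -0.003, -1.0]]
contact_force: [-0.7, -1.2, -0.8]
width: 0.926
finger_force: 0.0
```

>>> {"fn": "apply_moves", "kwargs": {"series": [{"xyz": [-20,24,0],"turn": [0,0,0]},{"xyz": [-20,20,0],"turn": [0,0,0]},{"xyz": [-9,18,0],"turn": [0,0,0]},{"xyz": [0,0,0],"turn": [0,0,0]},{"xyz": [0,0,0],"turn": [0,0,0]},{"xyz": [0,0,0],"turn": [0,0,0]}]}}

```text
t: 10.42
tool_pos: [0.5873, -0.2447, 0.1685]
orientation: [[-0.0, 1.0, -0.003], [1.0, 0.0, 0.002], [0.002, -0.003, -1.0]]
contact_force: [0.1, -0.5, -0.4]
width: 0.923
finger_force: 0.0
```

Run:
```python
from h import *
s,c=shot('wrist','w5.png'); print(s['t'],np.round(s['tool_pos'],4),np.round(s['orientation'],3).tolist())
```

```text
10.4167 [ 0.5873 -0.2447  0.1685] [[-0.0, 1.0, -0.003], [1.0, 0.0, 0.002], [0.002, -0.003, -1.0]]
```

View pics/w5.png

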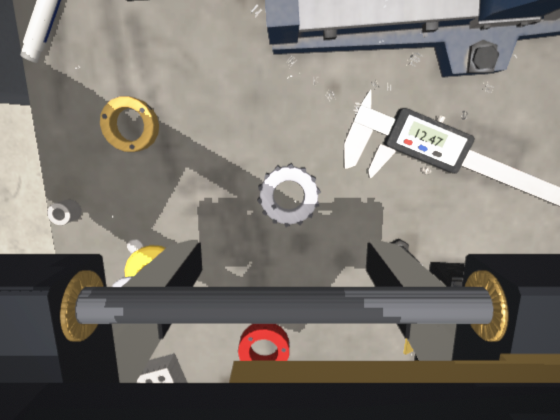

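The cutter is at (289,195), the brass collar at (128,124), the red collar at (264,347) and the stand's foot at (147,262). The caliper and screws are clear of the fingers.

Run:
```python
from h import *
s=sense();c=read_camera('wrist')
m=cv2.inRange(hsv(c),(0,0,130),(180,60,255)); a=np.zeros_like(m);cv2.circle(a,(289,194),40,255,-1);m&=a
n,l,st,ce=cv2.connectedComponentsWithStats(m);i=1+np.argmax(st[1:,4]);print(st[i])
m=(l==i).astype(np.uint8)*255
rep('cutter',c,s,((0,0,130),(180,60,255)),289,194,33,.014)
# bore hole
cs,h=cv2.findContours(m,cv2.RETR_CCOMP,cv2.CHAIN_APPROX_NONE)
for k,q in enumerate(cs):
    if len(q)>40: e=cv2.fitEllipse(q);print(h[0][k][3],np.round(e[0],1),np.round(e[1],1),np.round(onz(c,s,*e[0],.014)*1000,1))
rep('brass',c,s,BRASS,128,124,36,.016)
```

```text
[ 254  154   76   70 3295]
cutter [289.6 192.2] [60.1 61.7] [ 593.4 -238.9   14. ]
-1 [291.3 187.7] [67.9 70.4] [ 595.  -234.5   14. ]
0 [283.8 201.3] [19.3 34.7] [ 587.8 -247.9   14. ]
brass [128.7 123.8] [48.8 55. ] [ 445.8 -175.1   16. ]
```

Run:
```python
from h import *
s=sense()
for nm,u0,v0,r in(('wrist',289,194,40),('top',330,190,18)):
    c=read_camera(nm);h=hsv(c)
    for t in (130,150,165,180):
        m=((h[:,:,2]>t)&(h[:,:,1]<45)).astype(np.uint8)*255
        try: e=ringfit(m,u0,v0,r)
        except Exception: continue
        print(nm,t,np.round(e[0],1),np.round(e[1],1),np.round(onz(c,s,*e[0],.014)*1000,1))
    print(h[v0-4,u0-r:u0+r:2].tolist()[:20])
```

```text
wrist 130 [290.5 188.3] [67.7 76.5] [ 594.6 -235.3   14. ]
wrist 150 [290.7 188.2] [67.4 76.6] [ 594.7 -235.2   14. ]
wrist 165 [290.7 187.8] [66.6 76. ] [ 594.7 -234.8   14. ]
wrist 180 [288.5 194. ] [54.7 56.7] [ 592.6 -240.8   14. ]
[[21, 23, 110], [21, 23, 110], [19, 25, 111], [21, 23, 111], [18, 23, 111], [170, 8, 99], [135, 7, 155], [135, 8, 192], [144, 7, 188], [144, 7, 186], [140, 8, 187], [138, 7, 184], [0, 6, 126], [22, 25, 114], [22, 24, 116], [19, 25, 162], [19, 25, 173], [19, 25, 173], [19, 25, 173], [19, 25, 172]]
top 130 [324.5 179.2] [12.1 18.3] [ 613.9 -232.    14. ]
top 150 [325.8 180.6] [ 7.2 13.7] [ 610.8 -234.8   14. ]
top 165 [325.4 180.9] [ 6.6 12.5] [ 610.1 -233.9   14. ]
top 180 [325.8 180.6] [ 5.5 12.2] [ 610.7 -234.8   14. ]
[[102, 75, 149], [102, 75, 149], [102, 75, 149], [102, 75, 149], [102, 74, 148], [102, 72, 149], [103, 60, 153], [101, 39, 131], [90, 11, 90], [107, 34, 68], [105, 37, 83], [106, 34, 83], [105, 31, 82], [108, 34, 75], [108, 36, 71], [105, 30, 85], [106, 34, 82], [105, 31, 81]]
```

>>> {"fn": "apply_moves", "kwargs": {"series": [{"xyz": [1.5,2.5,10],"turn": [0,0,0]},{"xyz": [1,2,25],"turn": [0,0,0]},{"xyz": [0,0,30],"turn": [0,0,0]},{"xyz": [0,0,25],"turn": [0,0,0]},{"xyz": [0,0,13],"turn": [0,0,0]},{"xyz": [0,0,0],"turn": [0,0,0]},{"xyz": [0,0,0],"turn": [0,0,0]},{"xyz": [0,0,0],"turn": [0,0,0]}], "grip": 86}}

```text
t: 11.28
tool_pos: [0.5938, -0.2433, 0.0682]
orientation: [[-0.0, 1.0, 0.002], [1.0, 0.0, -0.001], [-0.001, 0.002, -1.0]]
contact_force: [0.7, -0.3, -0.5]
width: 0.922
finger_force: 0.0
```

Run:
```python
from h import *
s=sense();c=read_camera('wrist');print(s['t'],np.round(s['tool_pos'],4))
i=c['color'].astype(int); m=((i[:,:,2]>=i[:,:,0])&(i[:,:,2]>60)).astype(np.uint8)*255
m=cv2.morphologyEx(m,cv2.MORPH_OPEN,np.ones((3,3)))
n,l,st,ce=cv2.connectedComponentsWithStats(m)
for k in range(1,n):
    if st[k,4]>1000: print(st[k],ce[k].round())
k=l[225,250:262].max(); 
cs,h=cv2.findContours((l==k).astype(np.uint8),cv2.RETR_CCOMP,cv2.CHAIN_APPROX_NONE)
for j,q in enumerate(cs):
    if len(q)>60:
        if h[0][j][3]<0:q=cv2.convexHull(q)
        e=cv2.fitEllipse(q);p=onz(c,s,*e[0],.014);w=np.linalg.norm(onz(c,s,e[0][0]+1,e[0][1],.014)-p)*1000
        print(h[0][j][3],np.round(e[0],1),np.round(np.array(e[1])*w,1),np.round(p*1000,1))
cv2.imwrite('pics/w6.png',c['color'][150:300,200:380,::-1])
```

```text
11.2833 [ 0.5938 -0.2433  0.0682]
[ 254    0  229   12 1291] [351.   4.]
[ 514    0   46   49 1371] [532.  20.]
[ 237  181   88   87 4085] [280. 224.]
[   76   291   417    33 13327] [284. 307.]
[ 512  295   48   56 2415] [538. 323.]
[   0  296   56   55 2528] [ 24. 327.]
-1 [280.3 224. ] [58.4 59.7] [ 592.3 -240.9   14. ]
0 [280.3 223. ] [27.4 30.6] [ 592.3 -240.1   14. ]
```

View pics/w6.png

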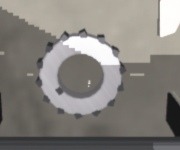

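The cutter is sharp at full-image (280,224), and its outer and bore fits agree. Grip it.

>>> {"fn": "apply_moves", "kwargs": {"series": [{"xyz": [1.2,-1.5,15],"turn": [0,0,0]},{"xyz": [0,0,20],"turn": [0,0,0]},{"xyz": [0,0,15],"turn": [0,0,0]},{"xyz": [0,0,10],"turn": [0,0,0]},{"xyz": [0,0,5],"turn": [0,0,0]},{"xyz": [0,0,0],"turn": [0,0,0]},{"xyz": [0,0,0],"turn": [0,0,0]}]}}

```text
t: 11.92
tool_pos: [0.5922, -0.2423, 0.003]
orientation: [[0.0, 1.0, 0.001], [1.0, -0.0, -0.001], [-0.001, 0.001, -1.0]]
contact_force: [1.1, -0.5, 0.2]
width: 0.927
finger_force: 0.0
```

>>> {"fn": "apply_moves", "kwargs": {"series": [{"xyz": [0,0,0],"turn": [0,0,0]},{"xyz": [0,0,0],"turn": [0,0,0]},{"xyz": [0,0,0],"turn": [0,0,0]},{"xyz": [0,0,0],"turn": [0,0,0]},{"xyz": [0,0,0],"turn": [0,0,0]},{"xyz": [0,0,0],"turn": [0,0,0]},{"xyz": [0,0,0],"turn": [0,0,0]},{"xyz": [0,0,0],"turn": [0,0,0]},{"xyz": [0,0,0],"turn": [0,0,0]},{"xyz": [0,0,0],"turn": [0,0,0]}], "grip": 45}}

```text
t: 12.75
tool_pos: [0.5917, -0.242, 0.0025]
orientation: [[-0.0, 1.0, 0.0], [1.0, 0.0, -0.0], [-0.0, 0.0, -1.0]]
contact_force: [-0.8, 0.3, 3.9]
width: 0.596
finger_force: 30.0
```

>>> {"fn": "apply_moves", "kwargs": {"series": [{"xyz": [0,0,-15],"turn": [0,0,0]},{"xyz": [0,0,-30],"turn": [0,0,0]},{"xyz": [0,0,-30],"turn": [0,0,0]},{"xyz": [0,0,-30],"turn": [0,0,0]},{"xyz": [0,0,-30],"turn": [0,0,0]},{"xyz": [0,-20,-15],"turn": [0,0,0]},{"xyz": [10,-30,0],"turn": [0,0,0]},{"xyz": [20,-30,0],"turn": [0,0,0]},{"xyz": [30,-25,0],"turn": [0,0,0]},{"xyz": [36,-13,0],"turn": [0,0,0]}]}}

```text
t: 13.58
tool_pos: [0.4703, -0.1456, 0.1512]
orientation: [[0.003, 1.0, -0.003], [1.0, -0.003, 0.001], [0.001, -0.003, -1.0]]
contact_force: [0.3, 1.6, -2.3]
width: 0.593
finger_force: 30.0
```

>>> {"fn": "apply_moves", "kwargs": {"series": [{"xyz": [36,0,0],"turn": [0,0,0]},{"xyz": [36,0,0],"turn": [0,0,0]},{"xyz": [36,0,0],"turn": [0,0,0]},{"xyz": [36,0,0],"turn": [0,0,0]},{"xyz": [36,0,0],"turn": [0,0,0]},{"xyz": [36,0,0],"turn": [0,0,0]},{"xyz": [28,0,10],"turn": [0,0,0]},{"xyz": [17.4,0,25],"turn": [0,0,0]},{"xyz": [0,0,25],"turn": [0,0,0]},{"xyz": [0,0,10],"turn": [0,0,0]}]}}

```text
t: 14.42
tool_pos: [0.4709, 0.1167, 0.079]
orientation: [[-0.003, 1.0, -0.005], [1.0, 0.003, -0.0], [-0.0, -0.005, -1.0]]
contact_force: [-2.0, -0.8, -2.6]
width: 0.592
finger_force: 30.0
```

>>> {"fn": "apply_moves", "kwargs": {"series": [{"xyz": [0,0,0],"turn": [0,0,0]},{"xyz": [0,0,0],"turn": [0,0,0]},{"xyz": [0,0,0],"turn": [0,0,0]}]}}

```text
t: 14.67
tool_pos: [0.4746, 0.1148, 0.0831]
orientation: [[0.001, 1.0, 0.002], [1.0, -0.001, -0.0], [-0.0, 0.002, -1.0]]
contact_force: [0.1, 0.4, -1.9]
width: 0.595
finger_force: 30.0
```

Run:
```python
from h import *
s,c=shot('wrist','w7.png');print(s['t'],np.round(s['tool_pos'],4),np.round(s['orientation'],3).tolist())
i=c['color'].astype(int); m=((i[:,:,2]>=i[:,:,0])&(i[:,:,2]>60)).astype(np.uint8)*255
a=np.zeros_like(m);a[:285]=255;m&=a
m=cv2.morphologyEx(m,cv2.MORPH_OPEN,np.ones((3,3)))
n,l,st,ce=cv2.connectedComponentsWithStats(m)
for k in range(1,n):
    if st[k,4]>1000: print(st[k],ce[k].round())
m=cv2.inRange(hsv(c),(0,0,125),(180,60,255));n,l,st,ce=cv2.connectedComponentsWithStats(m)
for k in range(1,n):
    if 20<st[k,4]<120 and 200<ce[k][0]<360: print(ce[k].round(1),st[k,4],np.round(onz(c,s,*ce[k],.016)*1000,1))
```

```text
14.6667 [0.4746 0.1148 0.0831] [[0.001, 1.0, 0.002], [1.0, -0.001, -0.0], [-0.0, 0.002, -1.0]]
[    0   130   119   150 12846] [ 57. 203.]
[  225   162   116   123 11637] [282. 227.]
[329.5 219.9] 48 [508.1 116.7  16. ]
[207.8 222.6] 34 [421.1 114.8  16. ]
```

View pics/w7.png

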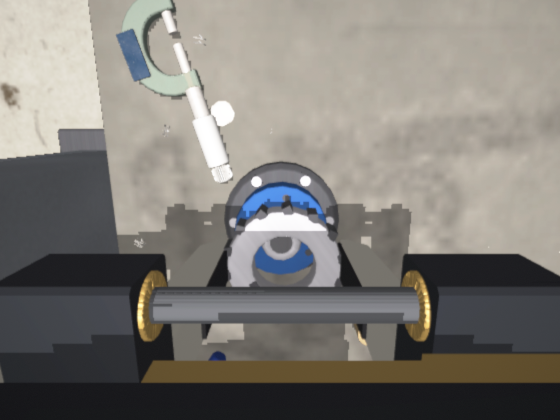

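The cutter's bore at (284,262) is over the stem tip at (281,246), as expected from the viewing angle. Lower it.

>>> {"fn": "apply_moves", "kwargs": {"series": [{"xyz": [0.2,-1,5],"turn": [0,0,0]},{"xyz": [0,0,8],"turn": [0,0,0]},{"xyz": [0,0,10],"turn": [0,0,0]},{"xyz": [0,0,8],"turn": [0,0,0]},{"xyz": [0,0,5],"turn": [0,0,0]},{"xyz": [0,0,5],"turn": [0,0,0]},{"xyz": [0,0,3],"turn": [0,0,0]},{"xyz": [0,0,0],"turn": [0,0,0]},{"xyz": [0,0,0],"turn": [0,0,0]}]}}

```text
t: 15.47
tool_pos: [0.4727, 0.1157, 0.038]
orientation: [[-0.0, 1.0, -0.0], [1.0, 0.0, 0.0], [0.0, -0.0, -1.0]]
contact_force: [-0.3, -0.0, -2.4]
width: 0.596
finger_force: 30.0
```

Then release it and rise, and go to the brass collar.

>>> {"fn": "apply_moves", "kwargs": {"series": [{"xyz": [0,0,0.4],"turn": [0,0,0]},{"xyz": [0,0,0],"turn": [0,0,0]},{"xyz": [0,0,0],"turn": [0,0,0]}]}}

```text
t: 15.72
tool_pos: [0.4727, 0.1157, 0.0378]
orientation: [[-0.0, 1.0, 0.0], [1.0, 0.0, 0.0], [0.0, 0.0, -1.0]]
contact_force: [0.0, -0.1, -0.4]
width: 0.593
finger_force: 30.0
```

>>> {"fn": "apply_moves", "kwargs": {"series": [{"xyz": [0,0,0],"turn": [0,0,0]},{"xyz": [0,0,0],"turn": [0,0,0]},{"xyz": [0,0,0],"turn": [0,0,0]},{"xyz": [0,0,0],"turn": [0,0,0]},{"xyz": [0,0,0],"turn": [0,0,0]},{"xyz": [0,0,0],"turn": [0,0,0]}], "grip": 86}}

```text
t: 16.22
tool_pos: [0.4727, 0.1157, 0.0378]
orientation: [[0.0, 1.0, 0.0], [1.0, -0.0, -0.0], [-0.0, 0.0, -1.0]]
contact_force: [0.1, -0.6, -0.4]
width: 0.918
finger_force: 0.0
```

>>> {"fn": "apply_moves", "kwargs": {"series": [{"xyz": [0,0,-10],"turn": [0,0,0]},{"xyz": [0,0,-30],"turn": [0,0,0]},{"xyz": [0,0,-35],"turn": [0,0,0]},{"xyz": [0,0,-35],"turn": [0,0,0]},{"xyz": [0,0,-20],"turn": [0,0,0]},{"xyz": [0,0,0],"turn": [0,0,0]},{"xyz": [0,0,0],"turn": [0,0,0]},{"xyz": [0,0,0],"turn": [0,0,0]}]}}

```text
t: 16.88
tool_pos: [0.4719, 0.1157, 0.1673]
orientation: [[-0.0, 1.0, -0.001], [1.0, 0.0, -0.0], [-0.0, -0.001, -1.0]]
contact_force: [-0.2, -0.9, -0.1]
width: 0.924
finger_force: 0.0
```

Run:
```python
from h import *
s,c=shot('wrist','w8.png');print(s['t'],np.round(s['tool_pos'],4))
rep('stem',c,s,((0,0,120),(180,60,255)),285,212,13,.061)
```

```text
16.8833 [0.4719 0.1157 0.1673]
stem [285.  211.8] [20.9 21.5] [473.6 113.7  61. ]
```

View pics/w8.png

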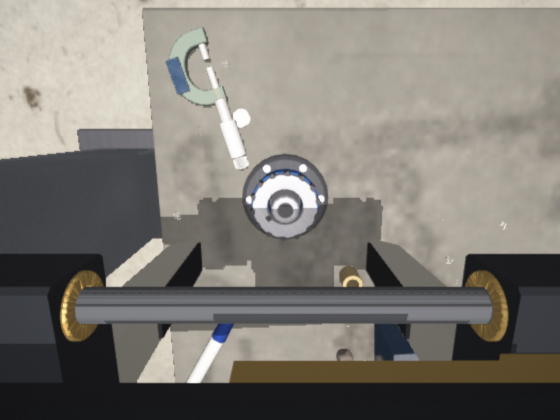

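The cutter lies round the stem at (287,205), seated. Now the brass collar.

>>> {"fn": "apply_moves", "kwargs": {"series": [{"xyz": [-24,0,0],"turn": [0,0,0]},{"xyz": [-36,0,0],"turn": [0,0,0]},{"xyz": [-36,0,0],"turn": [0,0,0]},{"xyz": [-36,0,0],"turn": [0,0,0]},{"xyz": [-36,-4,0],"turn": [0,0,0]},{"xyz": [-36,-5,0],"turn": [0,0,0]},{"xyz": [-36,-7,10],"turn": [0,0,0]},{"xyz": [-32,-7,25],"turn": [0,0,0]},{"xyz": [-18,-5,30],"turn": [0,0,0]},{"xyz": [0,0,25],"turn": [0,0,0]}], "grip": 80}}

```text
t: 17.77
tool_pos: [0.4429, -0.1775, 0.0752]
orientation: [[0.004, 1.0, -0.002], [1.0, -0.004, 0.0], [0.0, -0.002, -1.0]]
contact_force: [-0.1, 0.0, -0.6]
width: 0.859
finger_force: 0.0
```

>>> {"fn": "apply_moves", "kwargs": {"series": [{"xyz": [0,0,10],"turn": [0,0,0]},{"xyz": [0,0,0],"turn": [0,0,0]},{"xyz": [0,0,0],"turn": [0,0,0]},{"xyz": [0,0,0],"turn": [0,0,0]}]}}

```text
t: 18.1
tool_pos: [0.4454, -0.1741, 0.0686]
orientation: [[-0.001, 1.0, 0.001], [1.0, 0.001, -0.001], [-0.001, 0.001, -1.0]]
contact_force: [0.3, -0.6, 0.8]
width: 0.857
finger_force: 0.0
```

Run:
```python
from h import *
s,c=shot('wrist','w9.png');print(s['t'],np.round(s['tool_pos'],4))
rep('brass',c,s,BRASS,285,225,60,.016)
```

```text
18.1 [ 0.4454 -0.1741  0.0686]
brass [279.6 227.4] [48.4 48.9] [ 443.4 -173.4   16. ]
```

>>> {"fn": "apply_moves", "kwargs": {"series": [{"xyz": [-0.3,-2,15],"turn": [0,0,0]},{"xyz": [0,0,20],"turn": [0,0,0]},{"xyz": [0,0,15],"turn": [0,0,0]},{"xyz": [0,0,10],"turn": [0,0,0]},{"xyz": [0,0,5],"turn": [0,0,0]},{"xyz": [0,0,0],"turn": [0,0,0]},{"xyz": [0,0,0],"turn": [0,0,0]}]}}

```text
t: 18.73
tool_pos: [0.4434, -0.1747, 0.0036]
orientation: [[-0.001, 1.0, 0.001], [1.0, 0.001, -0.001], [-0.001, 0.001, -1.0]]
contact_force: [0.0, 0.2, 0.5]
width: 0.858
finger_force: 0.0
```

>>> {"fn": "apply_moves", "kwargs": {"series": [{"xyz": [0,0,0],"turn": [0,0,0]},{"xyz": [0,0,0],"turn": [0,0,0]},{"xyz": [0,0,0],"turn": [0,0,0]},{"xyz": [0,0,0],"turn": [0,0,0]},{"xyz": [0,0,0],"turn": [0,0,0]},{"xyz": [0,0,0],"turn": [0,0,0]},{"xyz": [0,0,0],"turn": [0,0,0]},{"xyz": [0,0,0],"turn": [0,0,0]},{"xyz": [0,0,0],"turn": [0,0,0]},{"xyz": [0,0,0],"turn": [0,0,0]}], "grip": 38}}

```text
t: 19.57
tool_pos: [0.4427, -0.1747, 0.003]
orientation: [[-0.0, 1.0, 0.0], [1.0, 0.0, -0.0], [-0.0, 0.0, -1.0]]
contact_force: [-1.0, 0.7, 5.7]
width: 0.522
finger_force: 29.9
```

>>> {"fn": "apply_moves", "kwargs": {"series": [{"xyz": [0,0,-15],"turn": [0,0,0]},{"xyz": [0,0,-30],"turn": [0,0,0]},{"xyz": [0,0,-35],"turn": [0,0,0]},{"xyz": [10,0,-25],"turn": [0,0,0]},{"xyz": [30,7,0],"turn": [0,0,0]},{"xyz": [36,7,0],"turn": [0,0,0]},{"xyz": [36,6,0],"turn": [0,0,0]},{"xyz": [36,6,0],"turn": [0,0,0]},{"xyz": [36,4,0],"turn": [0,0,0]},{"xyz": [36,0,0],"turn": [0,0,0]}]}}

```text
t: 20.4
tool_pos: [0.4728, 0.047, 0.1074]
orientation: [[0.0, 1.0, 0.0], [1.0, -0.0, 0.0], [0.0, 0.0, -1.0]]
contact_force: [0.7, -0.5, -1.6]
width: 0.523
finger_force: 29.9
```

>>> {"fn": "apply_moves", "kwargs": {"series": [{"xyz": [30,0,0],"turn": [0,0,0]},{"xyz": [25,0,0],"turn": [0,0,0]},{"xyz": [15,0,8],"turn": [0,0,0]},{"xyz": [0,0,12],"turn": [0,0,0]},{"xyz": [0,0,5],"turn": [0,0,0]},{"xyz": [0,0,0],"turn": [0,0,0]},{"xyz": [0,0,0],"turn": [0,0,0]},{"xyz": [0,0,0],"turn": [0,0,0]},{"xyz": [0,0,0],"turn": [0,0,0]},{"xyz": [0,0,0],"turn": [0,0,0]}]}}

```text
t: 21.23
tool_pos: [0.4731, 0.1149, 0.0833]
orientation: [[0.001, 1.0, 0.001], [1.0, -0.001, -0.0], [-0.0, 0.001, -1.0]]
contact_force: [-0.1, 0.4, -1.5]
width: 0.527
finger_force: 29.9
```

Run:
```python
from h import *
s,c=shot('wrist','w10.png');print(s['t'],np.round(s['tool_pos'],4))
rep('brass',c,s,BRASS,284,250,70,s['tool_pos'][2]+.013)
m=cv2.inRange(hsv(c),(0,0,125),(180,60,255));n,l,st,ce=cv2.connectedComponentsWithStats(m)
for k in range(1,n):
    if 20<st[k,4]<120 and 200<ce[k][0]<360: print(ce[k].round(1),st[k,4],np.round(onz(c,s,*ce[k],.016)*1000,1))
```

```text
21.2333 [0.4731 0.1149 0.0833]
brass [283.8 264.8] [48.5 50.1] [473.8 116.2  96.3]
[331.7 220.5] 56 [508.1 116.2  16. ]
[233.6 222.6] 40 [438.  114.8  16. ]
[211.  222.5] 44 [421.8 114.8  16. ]
```

View pics/w10.png

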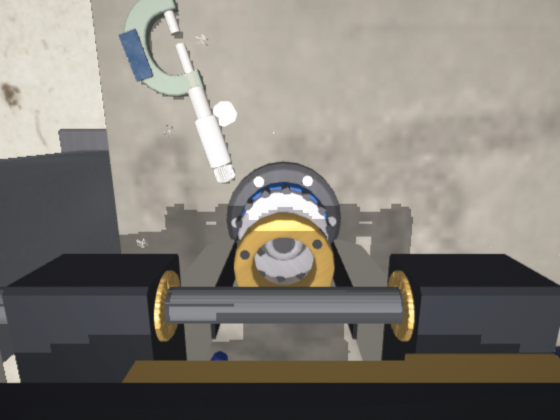

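The brass collar at (284,265) is above the stem, whose tip shows inside the bore at (284,243). Its axis and the bolts' axis agree within 1 mm.

>>> {"fn": "apply_moves", "kwargs": {"series": [{"xyz": [-0.4,-0.5,5],"turn": [0,0,0]},{"xyz": [0,0,8],"turn": [0,0,0]},{"xyz": [0,0,8],"turn": [0,0,0]},{"xyz": [0,0,6],"turn": [0,0,0]},{"xyz": [0,0,3],"turn": [0,0,0]},{"xyz": [0,0,0.6],"turn": [0,0,0]},{"xyz": [0,0,0],"turn": [0,0,0]},{"xyz": [0,0,0],"turn": [0,0,0]}]}}

```text
t: 21.95
tool_pos: [0.4711, 0.115, 0.0519]
orientation: [[-0.0, 1.0, -0.002], [1.0, 0.0, -0.0], [-0.0, -0.002, -1.0]]
contact_force: [-3.5, -0.8, 4.3]
width: 0.524
finger_force: 29.9
```

>>> {"fn": "apply_moves", "kwargs": {"series": [{"xyz": [0,0,0],"turn": [0,0,0]},{"xyz": [0,0,0],"turn": [0,0,0]},{"xyz": [0,0,0],"turn": [0,0,0]},{"xyz": [0,0,0],"turn": [0,0,0]},{"xyz": [0,0,0],"turn": [0,0,0]},{"xyz": [0,0,0],"turn": [0,0,0]}], "grip": 75}}

```text
t: 22.45
tool_pos: [0.4723, 0.115, 0.0521]
orientation: [[0.0, 1.0, 0.0], [1.0, -0.0, 0.0], [0.0, 0.0, -1.0]]
contact_force: [0.1, 0.3, -0.5]
width: 0.803
finger_force: 0.0
```

>>> {"fn": "apply_moves", "kwargs": {"series": [{"xyz": [0,0,-10],"turn": [0,0,0]},{"xyz": [0,0,-30],"turn": [0,0,0]},{"xyz": [0,0,-35],"turn": [0,0,0]},{"xyz": [0,0,-30],"turn": [0,0,0]},{"xyz": [0,0,-10],"turn": [0,0,0]},{"xyz": [0,0,0],"turn": [0,0,0]},{"xyz": [0,0,0],"turn": [0,0,0]},{"xyz": [0,0,0],"turn": [0,0,0]},{"xyz": [0,0,0],"turn": [0,0,0]}]}}

```text
t: 23.2
tool_pos: [0.4708, 0.1149, 0.1654]
orientation: [[0.0, 1.0, -0.004], [1.0, -0.0, -0.0], [-0.0, -0.004, -1.0]]
contact_force: [-0.1, -0.3, -0.2]
width: 0.808
finger_force: 0.0
```

Run:
```python
from h import *
s,c=shot('wrist','w11.png');print(s['t'],np.round(s['tool_pos'],4))
rep('brass',c,s,BRASS,286,212,40,.065)
m=cv2.inRange(hsv(c),(0,0,115),(180,60,255));n,l,st,ce=cv2.connectedComponentsWithStats(m)
for k in range(1,n):
    if 8<st[k,4]<250 and 225<ce[k][0]<345 and 140<ce[k][1]<250: print(ce[k].round(1),st[k].tolist(),np.round(onz(c,s,*ce[k],.016)*1000,1),np.round(onz(c,s,*ce[k],.061)*1000,1))
cv2.imwrite('pics/w11c.png',cv2.resize(c['color'][140:260,220:350,::-1],None,fx=4,fy=4))
```

```text
23.2 [0.4708 0.1149 0.1654]
brass [284.4 210.5] [48.2 48.4] [471.7 115.5  65. ]
[304.2 196.6] [302, 195, 5, 4, 16] [490.5 117.1  16. ] [487.9 126.2  61. ]
[261.3 203.1] [259, 202, 5, 4, 14] [449.6 110.7  16. ] [452.8 120.7  61. ]
[267.8 210. ] [267, 204, 3, 12, 26] [455.8 104.   16. ] [458.1 115.   61. ]
[239.7 216.5] [235, 211, 10, 14, 64] [428.6  97.5  16. ] [434.8 109.4  61. ]
[307.9 237.8] [301, 234, 16, 8, 76] [494.7  76.1  16. ] [491.5  91.   61. ]
[328.  248.2] [326, 247, 6, 4, 16] [514.7  65.3  16. ] [508.6  81.8  61. ]
```

View pics/w11c.png

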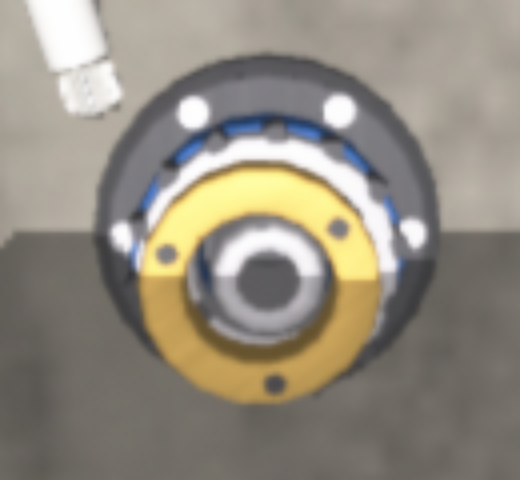

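All three parts are stacked concentrically. The stem's bore shows at full-image (287.5,210) inside the brass collar, bolts mid at (287,199). Now the pin.

>>> {"fn": "apply_moves", "kwargs": {"series": [{"xyz": [-30,0,0],"turn": [0,0,0]},{"xyz": [-37,0,0],"turn": [0,0,0]},{"xyz": [-37,0,0],"turn": [0,0,0]},{"xyz": [-37,0,0],"turn": [0,0,0]},{"xyz": [-37,0,0],"turn": [0,0,0]},{"xyz": [-37,-4,0],"turn": [0,0,0]},{"xyz": [-37,-4,0],"turn": [0,0,0]},{"xyz": [-37,-4,0],"turn": [0,0,0]},{"xyz": [-37,-4,0],"turn": [0,0,0]},{"xyz": [-37,-4,0],"turn": [0,0,0]}]}}

```text
t: 24.08
tool_pos: [0.4511, -0.2495, 0.1659]
orientation: [[0.0, 1.0, -0.002], [1.0, -0.0, 0.002], [0.002, -0.002, -1.0]]
contact_force: [0.3, -0.4, -0.5]
width: 0.807
finger_force: 0.0
```

>>> {"fn": "apply_moves", "kwargs": {"series": [{"xyz": [-35,-2,0],"turn": [0,0,0]},{"xyz": [-27,0,0],"turn": [0,0,0]},{"xyz": [-15,0,0],"turn": [0,0,0]},{"xyz": [0,0,0],"turn": [0,0,0]},{"xyz": [0,0,0],"turn": [0,0,0]},{"xyz": [0,0,0],"turn": [0,0,0]},{"xyz": [0,0,0],"turn": [0,0,0]},{"xyz": [0,0,0],"turn": [0,0,0]}]}}

```text
t: 24.75
tool_pos: [0.4504, -0.3235, 0.1672]
orientation: [[-0.002, 1.0, -0.0], [1.0, 0.002, 0.0], [0.0, -0.0, -1.0]]
contact_force: [0.2, -0.1, 0.8]
width: 0.804
finger_force: 0.0
```

Run:
```python
from h import *
s,c=shot('wrist','w12.png');print(s['t'],np.round(s['tool_pos'],4),np.round(s['orientation'],3).tolist())
```

```text
24.75 [ 0.4504 -0.3235  0.1672] [[-0.002, 1.0, -0.0], [1.0, 0.002, 0.0], [0.0, -0.0, -1.0]]
```

View pics/w12.png

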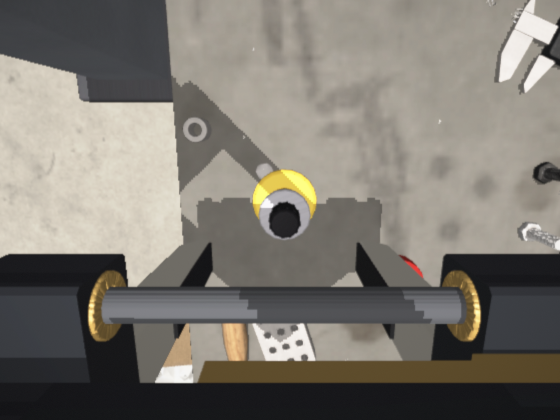

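The knob is at (285,220), its washer at (285,215) and the yellow foot at (285,199). Recounting, I have now viewed 15 pictures, one over the allowed 14. I'll view no more and go by numbers from here.

Run:
```python
from h import *
s=sense();c=read_camera('wrist');print(np.round(s['tool_pos'],4))
k=rep('knob',c,s,((0,0,0),(180,255,60)),285,220,20,.086)
i=c['color'].astype(int); h=hsv(c)
m=((h[:,:,1]<60)&((i[:,:,2]>=i[:,:,0])|(h[:,:,2]<60))).astype(np.uint8)*255
e=ringfit(m,285,216,29);print('washer',np.round(e[0],1),np.round(e[1],1),np.round(onz(c,s,*e[0],.059)*1000,1))
rep('foot',c,s,((22,120,60),(35,255,255)),285,200,36,.007)
r=c['color'][[205,215,220,230]];print(r[:,265:310:3].sum(2)//3)
# stem tip from saved picture w11, with pose recorded then
im=cv2.imread('pics/w11.png')[:,:,::-1]
s2=dict(tool_pos=[.4708,.1149,.1654],orientation=[[0,1,-.004],[1,0,0],[0,-.004,-1]])
for a in(287,210),(287,198.8): print(np.round(onz(c,s2,*a,.061 if a[1]>205 else .016)*1000,1))
print(im[210,270:306:1].sum(1)//3); print(im[194:228,287].sum(1)//3)
```

```text
[ 0.4504 -0.3237  0.1673]
knob [284.2 219.3] [23.2 26.5] [ 451.5 -325.3   86. ]
washer [284.1 214.2] [48.6 49.5] [ 451.5 -328.2   59. ]
foot [284. 200.] [61.1 62.9] [ 451.4 -327.1    7. ]
[[250 250 249 142  25  18  17  18  17  21 152 175 176 177 163]
 [175 168  20  32  40  40  39  39  38  37  26  31 173 173 172]
 [177 115  28  39  40  38  38  38  37  35  36  24 167 171 169]
 [147 173 129  36  38  37  37  35  35  35  30 151 169 124 107]]
[473.8 115.   61. ]
[474. 115.  16.]
[ 84  68  77 111 146 168 175 168 157 112  94  93  93  93  92  93  92  92
  92  92  92  91  92  94 105 158 179 174 164 152 124  87  79  86 120 150]
[126 142 173 222 250 253 249 231 179 128 107  81  82  91  92  92  92  92
  93  92  93  92  95 121 161 175 170 161 138 109 135 149 101  78]
```

>>> {"fn": "apply_moves", "kwargs": {"series": [{"xyz": [-2,0.5,0],"turn": [0,0,0]},{"xyz": [-1.6,0,10],"turn": [0,0,0]},{"xyz": [0,0,20],"turn": [0,0,0]},{"xyz": [0,0,20],"turn": [0,0,0]},{"xyz": [0,0,0],"turn": [0,0,0]},{"xyz": [0,0,0],"turn": [0,0,0]},{"xyz": [0,0,0],"turn": [0,0,0]},{"xyz": [0,0,0],"turn": [0,0,0]},{"xyz": [0,0,0],"turn": [0,0,0]}], "grip": 60}}

```text
t: 25.6
tool_pos: [0.4512, -0.3293, 0.1184]
orientation: [[-0.0, 1.0, 0.002], [1.0, 0.0, -0.002], [-0.002, 0.002, -1.0]]
contact_force: [0.2, -0.4, -0.1]
width: 0.645
finger_force: 0.0
```

Run:
```python
from h import *
s=sense();c=read_camera('wrist');print(np.round(s['tool_pos'],4),np.round(s['orientation'],3).tolist())
h=hsv(c);v=h[:,:,2]
for x in range(282,287,2): print(x,v[190:285:3,x].tolist())
for y in (235,245,255): print(y,v[y,240:330:3].tolist())
rep('knob',c,s,((0,0,0),(180,255,60)),284,245,27,.086)
```

```text
[ 0.4512 -0.3293  0.1184] [[-0.0, 1.0, 0.002], [1.0, 0.0, -0.002], [-0.002, 0.002, -1.0]]
282 [221, 127, 190, 195, 192, 192, 162, 21, 20, 23, 31, 43, 43, 44, 42, 41, 42, 41, 40, 40, 40, 81, 119, 120, 118, 118, 118, 117, 118, 118, 120, 119]
284 [218, 129, 191, 194, 191, 194, 114, 21, 21, 25, 32, 43, 44, 42, 42, 42, 42, 40, 40, 40, 39, 90, 118, 118, 118, 118, 117, 118, 118, 118, 119, 119]
286 [228, 126, 191, 193, 191, 194, 83, 19, 20, 27, 32, 44, 42, 43, 42, 42, 40, 40, 40, 39, 39, 96, 119, 117, 118, 118, 118, 119, 120, 119, 119, 118]
235 [119, 119, 118, 118, 119, 168, 188, 188, 130, 38, 44, 43, 43, 43, 41, 42, 41, 41, 40, 39, 29, 153, 186, 185, 136, 120, 119, 120, 120, 119]
245 [118, 118, 120, 120, 119, 118, 118, 139, 182, 149, 37, 42, 40, 41, 40, 40, 39, 39, 39, 32, 168, 173, 125, 120, 121, 121, 120, 120, 120, 119]
255 [116, 115, 116, 116, 117, 117, 117, 117, 118, 120, 121, 120, 121, 119, 118, 119, 120, 120, 120, 123, 123, 121, 121, 118, 121, 120, 120, 120, 119, 119]
knob [283.2 234.7] [21.4 23.9] [ 451.6 -327.3   86. ]
```

>>> {"fn": "apply_moves", "kwargs": {"series": [{"xyz": [0,0,10],"turn": [0,0,0]},{"xyz": [0,0,15],"turn": [0,0,0]},{"xyz": [0,0,15],"turn": [0,0,0]},{"xyz": [0,0,10],"turn": [0,0,0]},{"xyz": [0,0,4],"turn": [0,0,0]},{"xyz": [0,0,0],"turn": [0,0,0]},{"xyz": [0,0,0],"turn": [0,0,0]},{"xyz": [0,0,0],"turn": [0,0,0]},{"xyz": [0,0,0],"turn": [0,0,0]},{"xyz": [0,0,0],"turn": [0,0,0]}]}}

```text
t: 26.48
tool_pos: [0.451, -0.329, 0.0639]
orientation: [[-0.0, 1.0, 0.001], [1.0, 0.0, -0.001], [-0.001, 0.001, -1.0]]
contact_force: [0.5, -1.0, 0.0]
width: 0.644
finger_force: 0.0
```

>>> {"fn": "apply_moves", "kwargs": {"series": [{"xyz": [0,0,0],"turn": [0,0,0]},{"xyz": [0,0,0],"turn": [0,0,0]},{"xyz": [0,0,0],"turn": [0,0,0]},{"xyz": [0,0,0],"turn": [0,0,0]},{"xyz": [0,0,0],"turn": [0,0,0]},{"xyz": [0,0,0],"turn": [0,0,0]},{"xyz": [0,0,0],"turn": [0,0,0]},{"xyz": [0,0,0],"turn": [0,0,0]},{"xyz": [0,0,0],"turn": [0,0,0]},{"xyz": [0,0,0],"turn": [0,0,0]}], "grip": 15}}

```text
t: 27.32
tool_pos: [0.4507, -0.3286, 0.0632]
orientation: [[0.0, 1.0, 0.0], [1.0, -0.0, -0.0], [-0.0, 0.0, -1.0]]
contact_force: [0.7, -0.7, 0.4]
width: 0.252
finger_force: 30.0
```

Run:
```python
from h import *
s=sense();c=read_camera('wrist');print(s['t'],np.round(s['tool_pos'],4),np.round(s['orientation'],3).tolist(),s['contact_force'],s['wrist_torque'],s['width'],s['finger_force'])
cv2.imwrite('pics/w14.png',c['color'][:,:,::-1])
v=hsv(c)[:,:,2]
print(v[180:290:3,284].tolist()); print(v[255,220:345:4].tolist()); print(v[270,220:345:4].tolist())
rep('foot',c,s,((22,120,60),(35,255,255)),284,230,60,.007)
```

```text
27.3167 [ 0.4507 -0.3286  0.0632] [[0.0, 1.0, 0.0], [1.0, -0.0, -0.0], [-0.0, 0.0, -1.0]] [ 0.72828759 -0.72596654  0.35726461] [-0.05732186  0.06458843 -0.02358256] 0.25206949373152887 29.999622597824782
[170, 233, 246, 248, 248, 248, 248, 248, 248, 162, 153, 130, 175, 207, 210, 206, 206, 209, 141, 22, 22, 23, 23, 25, 30, 39, 45, 45, 45, 44, 44, 44, 43, 42, 42, 43, 60]
[34, 35, 34, 131, 132, 132, 131, 131, 132, 60, 29, 26, 24, 31, 36, 38, 39, 39, 33, 29, 29, 23, 28, 92, 132, 132, 131, 132, 132, 131, 34, 35]
[34, 66, 63, 130, 132, 131, 131, 132, 89, 28, 32, 44, 46, 44, 45, 46, 44, 43, 43, 42, 43, 39, 27, 30, 120, 131, 131, 132, 132, 126, 69, 47]
foot [283.8 223.5] [59.7 62.4] [ 451.5 -326.3    7. ]
```

Gripped on the knob (width 23.4 mm). Draw it slowly straight up.

>>> {"fn": "apply_moves", "kwargs": {"series": [{"xyz": [0,0,-3],"turn": [0,0,0]},{"xyz": [0,0,-5],"turn": [0,0,0]},{"xyz": [0,0,-6],"turn": [0,0,0]},{"xyz": [0,0,-6],"turn": [0,0,0]},{"xyz": [0,0,-6],"turn": [0,0,0]},{"xyz": [0,0,-6],"turn": [0,0,0]},{"xyz": [0,0,-6],"turn": [0,0,0]},{"xyz": [0,0,-6],"turn": [0,0,0]},{"xyz": [0,0,-6],"turn": [0,0,0]},{"xyz": [0,0,-6],"turn": [0,0,0]}]}}

```text
t: 28.2
tool_pos: [0.4506, -0.3286, 0.1198]
orientation: [[-0.0, 1.0, 0.0], [1.0, 0.0, -0.0], [-0.0, 0.0, -1.0]]
contact_force: [0.3, 0.2, -0.2]
width: 0.25
finger_force: 30.0
```

>>> {"fn": "apply_moves", "kwargs": {"series": [{"xyz": [0,0,-8],"turn": [0,0,0]},{"xyz": [0,0,-12],"turn": [0,0,0]},{"xyz": [0,0,-15],"turn": [0,0,0]},{"xyz": [0,0,-10],"turn": [0,0,0]},{"xyz": [0,0,-5],"turn": [0,0,0]},{"xyz": [0,0,0],"turn": [0,0,0]},{"xyz": [0,0,0],"turn": [0,0,0]},{"xyz": [0,0,0],"turn": [0,0,0]},{"xyz": [0,0,0],"turn": [0,0,0]}]}}

```text
t: 28.95
tool_pos: [0.4502, -0.3282, 0.1683]
orientation: [[0.0, 1.0, -0.001], [1.0, -0.0, 0.001], [0.001, -0.001, -1.0]]
contact_force: [0.2, 0.5, -0.8]
width: 0.249
finger_force: 30.0
```

Run:
```python
from h import *
s=sense();c=read_camera('wrist');print(s['t'],np.round(s['tool_pos'],4),np.round(s['orientation'],3).tolist(),s['width'],s['finger_force'])
cv2.imwrite('pics/w15.png',c['color'][:,:,::-1])
z=s['tool_pos'][2]
rep('foot',c,s,((22,120,60),(35,255,255)),284,210,60,.007)
v=hsv(c)[:,:,2]
print(v[150:290:3,284].tolist()); print(v[262,220:345:4].tolist())
c=read_camera('side');cv2.imwrite('pics/s15.png',c['color'][:,:,::-1])
e=ringfit(cv2.inRange(hsv(c),(22,150,100),(35,255,255)),290,283,20); print('side foot',e)
```

```text
28.95 [ 0.4502 -0.3282  0.1683] [[0.0, 1.0, -0.001], [1.0, -0.0, 0.001], [0.001, -0.001, -1.0]] 0.24871988835005637 29.999381460947916
foot [284.4 195.7] [61.7 62.6] [ 451.4 -327.3    7. ]
[197, 200, 201, 201, 201, 252, 255, 255, 247, 247, 247, 175, 151, 151, 154, 245, 244, 247, 247, 156, 148, 127, 173, 204, 207, 203, 203, 206, 138, 23, 23, 23, 22, 23, 30, 39, 44, 45, 45, 44, 42, 43, 43, 41, 41, 43, 59]
[38, 35, 32, 128, 129, 129, 129, 129, 130, 28, 26, 31, 41, 46, 46, 44, 45, 43, 42, 42, 35, 28, 30, 31, 130, 129, 129, 130, 130, 125, 33, 34]
side foot ((290.1571350097656, 281.3702087402344), (26.36651611328125, 28.538188934326172), 1.8420894145965576)
```

The stand stayed upright and in place (foot at 451.4, -327.3 before and after). Carry the pin to the arbor.

>>> {"fn": "apply_moves", "kwargs": {"series": [{"xyz": [20,0,0],"turn": [0,0,0]},{"xyz": [30,0,0],"turn": [0,0,0]},{"xyz": [35,2,0],"turn": [0,0,0]},{"xyz": [35,4,0],"turn": [0,0,0]},{"xyz": [35,4,0],"turn": [0,0,0]},{"xyz": [35,4,0],"turn": [0,0,0]},{"xyz": [35,4,0],"turn": [0,0,0]},{"xyz": [35,4,0],"turn": [0,0,0]},{"xyz": [35,0,0],"turn": [0,0,0]},{"xyz": [35,0,0],"turn": [0,0,0]}]}}

```text
t: 29.88
tool_pos: [0.4724, 0.003, 0.1689]
orientation: [[0.0, 1.0, -0.0], [1.0, -0.0, 0.0], [0.0, -0.0, -1.0]]
contact_force: [-0.0, -0.6, -0.9]
width: 0.252
finger_force: 30.0
```

>>> {"fn": "apply_moves", "kwargs": {"series": [{"xyz": [35,0,0],"turn": [0,0,0]},{"xyz": [35,0,0],"turn": [0,0,0]},{"xyz": [25,0,0],"turn": [0,0,0]},{"xyz": [13,0,0],"turn": [0,0,0]},{"xyz": [5,0,10],"turn": [0,0,0]},{"xyz": [0,0,15],"turn": [0,0,0]},{"xyz": [0,0,10],"turn": [0,0,0]},{"xyz": [0,0,5],"turn": [0,0,0]},{"xyz": [0,0,0],"turn": [0,0,0]},{"xyz": [0,0,0],"turn": [0,0,0]}]}}

```text
t: 30.72
tool_pos: [0.4725, 0.1137, 0.1288]
orientation: [[0.001, 1.0, -0.001], [1.0, -0.001, -0.0], [-0.0, -0.001, -1.0]]
contact_force: [0.0, -0.9, -0.6]
width: 0.248
finger_force: 30.0
```

>>> {"fn": "apply_moves", "kwargs": {"series": [{"xyz": [0,0,0],"turn": [0,0,0]},{"xyz": [0,0,0],"turn": [0,0,0]},{"xyz": [0,0,0],"turn": [0,0,0]},{"xyz": [0,0,0],"turn": [0,0,0]},{"xyz": [0,0,0],"turn": [0,0,0]},{"xyz": [0,0,0],"turn": [0,0,0]},{"xyz": [0,0,0],"turn": [0,0,0]},{"xyz": [0,0,0],"turn": [0,0,0]},{"xyz": [0,0,0],"turn": [0,0,0]},{"xyz": [0,0,0],"turn": [0,0,0]}]}}

```text
t: 31.55
tool_pos: [0.4726, 0.1144, 0.1291]
orientation: [[-0.0, 1.0, -0.0], [1.0, 0.0, -0.0], [-0.0, -0.0, -1.0]]
contact_force: [-0.5, 0.1, -0.3]
width: 0.25
finger_force: 30.0
```

Run:
```python
from h import *
s=sense();c=read_camera('wrist');print(s['t'],np.round(s['tool_pos'],4),np.round(s['orientation'],3).tolist(),s['width'])
cv2.imwrite('pics/w16.png',c['color'][:,:,::-1])
h=hsv(c);v=h[:,:,2]
m=cv2.inRange(h,(0,0,125),(180,60,255));n,l,st,ce=cv2.connectedComponentsWithStats(m)
for k in range(1,n):
    if 15<st[k,4]<3000 and 200<ce[k][0]<370 and ce[k][1]<290: print(ce[k].round(1),st[k].tolist(),np.round(onz(c,s,*ce[k],.016)*1000,1))
print(v[150:270:2,284].tolist())
for y in (220,226,232): print(y,v[y,220:350:3].tolist())
rep('brass',c,s,BRASS,284,225,60,.065)
```

```text
31.55 [0.4726 0.1144 0.1291] [[-0.0, 1.0, -0.0], [1.0, 0.0, -0.0], [-0.0, -0.0, -1.0]] 0.250178774571739
[242.5 207.2] [240, 203, 6, 9, 44] [438.3 114.7  16. ]
[304.4 206.1] [302, 204, 6, 5, 22] [490.7 115.8  16. ]
[247.5 212.8] [247, 209, 3, 10, 16] [442.5 109.9  16. ]
[188, 189, 182, 93, 103, 106, 131, 148, 148, 148, 147, 126, 93, 66, 140, 166, 253, 255, 236, 141, 250, 255, 255, 255, 255, 254, 206, 160, 188, 193, 193, 146, 180, 245, 254, 254, 254, 254, 249, 202, 204, 203, 138, 23, 22, 22, 22, 23, 22, 23, 25, 30, 35, 42, 44, 44, 44, 44, 44, 43]
220 [127, 129, 129, 129, 128, 129, 111, 73, 72, 131, 227, 224, 218, 185, 149, 231, 252, 254, 254, 254, 254, 254, 254, 254, 254, 254, 253, 246, 211, 200, 216, 210, 167, 191, 93, 83, 72, 118, 119, 120, 122, 125, 126, 128]
226 [123, 126, 128, 130, 130, 130, 129, 110, 74, 113, 219, 200, 158, 196, 212, 250, 250, 251, 250, 250, 250, 249, 249, 249, 249, 250, 250, 250, 249, 248, 226, 153, 173, 90, 86, 71, 116, 117, 115, 119, 122, 121, 150, 165]
232 [114, 120, 126, 129, 130, 129, 129, 128, 123, 77, 154, 194, 209, 207, 205, 205, 204, 203, 204, 204, 205, 205, 191, 200, 201, 200, 200, 201, 203, 202, 200, 195, 159, 82, 82, 127, 125, 120, 117, 121, 124, 179, 195, 202]
brass [281.5 221.7] [48.1 48.7] [471.7 115.7  65. ]
```

Run:
```python
from h import *
s=sense();c=read_camera('wrist')
h=hsv(c);v=h[:,:,2].astype(int);S=h[:,:,1].astype(int)
print('R bolt');print(v[196:216:2,322:342].tolist())
print('upper bolts');m=cv2.inRange(h,(0,0,125),(180,60,255));print(v[174:186:2,255:315:2].tolist())
for y in range(214,258,6):
    print(y,'L',list(zip(v[y,244:266:2].tolist(),S[y,244:266:2].tolist())));print('   R',list(zip(v[y,302:326:2].tolist(),S[y,302:326:2].tolist())))
```

```text
R bolt
[[140, 138, 139, 140, 139, 128, 113, 105, 101, 111, 178, 197, 199, 200, 200, 202, 204, 205, 207, 208], [139, 138, 139, 140, 139, 131, 116, 106, 102, 106, 144, 188, 198, 198, 198, 199, 201, 202, 204, 204], [136, 136, 137, 137, 136, 132, 118, 106, 102, 103, 120, 166, 192, 197, 196, 199, 199, 200, 200, 201], [120, 140, 147, 145, 127, 102, 85, 76, 73, 74, 88, 121, 162, 174, 190, 196, 199, 199, 200, 199], [180, 200, 201, 201, 198, 181, 129, 85, 72, 70, 75, 111, 121, 130, 180, 195, 197, 199, 199, 199], [113, 174, 198, 202, 203, 198, 156, 98, 74, 71, 80, 110, 119, 128, 176, 191, 194, 196, 197, 197], [82, 114, 168, 196, 200, 183, 127, 84, 72, 72, 90, 112, 117, 118, 124, 127, 129, 131, 132, 132], [87, 90, 119, 140, 132, 103, 82, 72, 70, 74, 101, 114, 117, 117, 118, 119, 121, 123, 124, 124], [86, 87, 85, 87, 87, 84, 76, 72, 71, 81, 110, 118, 119, 118, 120, 120, 121, 122, 124, 124], [105, 92, 87, 87, 87, 81, 74, 71, 71, 80, 110, 118, 119, 120, 121, 120, 120, 121, 122, 122]]
upper bolts
[[142, 149, 219, 255, 255, 255, 231, 145, 131, 116, 105, 104, 104, 104, 96, 82, 68, 100, 103, 108, 122,
[... 2136 characters left out ...]
9, 22), (129, 22), (77, 20), (45, 11), (184, 7), (105, 7)]
   R [(102, 5), (195, 7), (138, 6), (34, 8), (115, 24), (129, 22), (129, 22), (129, 22), (129, 22), (129, 22), (129, 24), (129, 22)]
250 L [(129, 22), (129, 22), (129, 22), (129, 22), (128, 20), (128, 20), (116, 22), (33, 15), (39, 7), (119, 4), (31, 16)]
   R [(23, 22), (23, 22), (26, 10), (28, 18), (44, 12), (125, 22), (129, 22), (129, 22), (128, 20), (129, 22), (129, 22), (128, 22)]
256 L [(128, 20), (129, 24), (129, 22), (129, 22), (129, 22), (126, 22), (52, 15), (28, 18), (26, 29), (25, 10), (33, 15)]
   R [(24, 0), (23, 11), (23, 22), (28, 18), (27, 9), (77, 20), (128, 20), (129, 24), (129, 22), (128, 22), (129, 22), (128, 22)]
```

Run:
```python
from h import *
s=sense();c=read_camera('wrist');f=lambda u,v,z:np.round(onz(c,s,u,v,z)*1000,1)
print('axis',f(283.5,206.7,.016)); print('far rim bottom-22',f(283.5,212,.1209),f(283.5,213,.1209),'ctr',f(283.5,254,.123),'top rim',f(283.5,215.5,.1249))
print('at row 232',f(250,232,.1229),f(317,232,.1229), 'row226',f(254.5,226,.1209),f(313,226,.1209))
```

```text
axis [473.1 115.2  16. ]
far rim bottom-22 [473.2 136.8 120.9] [473.2 136.2 120.9] ctr [473.2 113.9 123. ] top rim [473.2 135.9 124.9]
at row 232 [455.3 126.3 122.9] [491.  126.3 122.9] row226 [457.6 129.  120.9] [489.  129.1 120.9]
```

>>> {"fn": "apply_moves", "kwargs": {"series": [{"xyz": [0.7,0,5],"turn": [0,0,0]},{"xyz": [0,0,6],"turn": [0,0,0]},{"xyz": [0,0,4],"turn": [0,0,0]},{"xyz": [0,0,2],"turn": [0,0,0]},{"xyz": [0,0,2],"turn": [0,0,0]},{"xyz": [0,0,0],"turn": [0,0,0]},{"xyz": [0,0,0],"turn": [0,0,0]}]}}

```text
t: 32.28
tool_pos: [0.4726, 0.1151, 0.11]
orientation: [[0.0, 1.0, -0.0], [1.0, -0.0, 0.0], [0.0, -0.0, -1.0]]
contact_force: [0.6, -0.0, -1.8]
width: 0.251
finger_force: 30.0
```

>>> {"fn": "apply_moves", "kwargs": {"series": [{"xyz": [0,0,2],"turn": [0,0,0]},{"xyz": [0,0,2],"turn": [0,0,0]},{"xyz": [0,0,2],"turn": [0,0,0]},{"xyz": [0,0,0],"turn": [0,0,0]},{"xyz": [0,0,0],"turn": [0,0,0]}]}}

```text
t: 32.7
tool_pos: [0.4725, 0.115, 0.104]
orientation: [[-0.0, 1.0, -0.0], [1.0, 0.0, -0.0], [-0.0, -0.0, -1.0]]
contact_force: [1.2, 0.1, -0.2]
width: 0.25
finger_force: 30.0
```

The tip is 9 mm into the bore with no force. Continue.

>>> {"fn": "apply_moves", "kwargs": {"series": [{"xyz": [0,0,3],"turn": [0,0,0]},{"xyz": [0,0,4],"turn": [0,0,0]},{"xyz": [0,0,4],"turn": [0,0,0]},{"xyz": [0,0,4],"turn": [0,0,0]},{"xyz": [0,0,4],"turn": [0,0,0]},{"xyz": [0,0,4],"turn": [0,0,0]},{"xyz": [0,0,3],"turn": [0,0,0]},{"xyz": [0,0,2],"turn": [0,0,0]},{"xyz": [0,0,1],"turn": [0,0,0]},{"xyz": [0,0,0],"turn": [0,0,0]}]}}

```text
t: 33.53
tool_pos: [0.4725, 0.115, 0.0749]
orientation: [[0.0, 1.0, -0.0], [1.0, -0.0, -0.0], [-0.0, -0.0, -1.0]]
contact_force: [-0.5, 0.5, -0.7]
width: 0.247
finger_force: 30.0
```

>>> {"fn": "apply_moves", "kwargs": {"series": [{"xyz": [0,0,0.7],"turn": [0,0,0]},{"xyz": [0,0,0.3],"turn": [0,0,0]},{"xyz": [0,0,0],"turn": [0,0,0]},{"xyz": [0,0,0],"turn": [0,0,0]}]}}

```text
t: 33.87
tool_pos: [0.4727, 0.1151, 0.0743]
orientation: [[-0.0, 1.0, 0.0], [1.0, 0.0, 0.0], [0.0, 0.0, -1.0]]
contact_force: [-0.1, 0.0, -1.3]
width: 0.248
finger_force: 30.0
```

>>> {"fn": "apply_moves", "kwargs": {"series": [{"xyz": [0,0,0.5],"turn": [0,0,0]},{"xyz": [0,0,0.4],"turn": [0,0,0]},{"xyz": [0,0,0],"turn": [0,0,0]},{"xyz": [0,0,0],"turn": [0,0,0]}]}}

```text
t: 34.2
tool_pos: [0.4726, 0.1151, 0.0732]
orientation: [[0.0, 1.0, -0.0], [1.0, -0.0, 0.0], [0.0, -0.0, -1.0]]
contact_force: [0.2, 0.1, -0.3]
width: 0.248
finger_force: 30.0
```

>>> {"fn": "apply_moves", "kwargs": {"series": [{"xyz": [0,0,0],"turn": [0,0,0]},{"xyz": [0,0,0],"turn": [0,0,0]},{"xyz": [0,0,0],"turn": [0,0,0]},{"xyz": [0,0,0],"turn": [0,0,0]},{"xyz": [0,0,0],"turn": [0,0,0]},{"xyz": [0,0,0],"turn": [0,0,0]},{"xyz": [0,0,0],"turn": [0,0,0]}], "grip": 60}}

```text
t: 34.78
tool_pos: [0.4726, 0.1151, 0.0733]
orientation: [[-0.0, 1.0, 0.0], [1.0, 0.0, 0.0], [0.0, 0.0, -1.0]]
contact_force: [0.8, 0.5, -0.1]
width: 0.635
finger_force: 0.0
```

>>> {"fn": "apply_moves", "kwargs": {"series": [{"xyz": [0,0,-5],"turn": [0,0,0]},{"xyz": [0,0,-15],"turn": [0,0,0]},{"xyz": [0,0,-30],"turn": [0,0,0]},{"xyz": [0,0,-35],"turn": [0,0,0]},{"xyz": [0,0,-10],"turn": [0,0,0]},{"xyz": [0,0,0],"turn": [0,0,0]},{"xyz": [0,0,0],"turn": [0,0,0]},{"xyz": [0,0,0],"turn": [0,0,0]},{"xyz": [0,0,0],"turn": [0,0,0]},{"xyz": [0,0,0],"turn": [0,0,0]}]}}

```text
t: 35.62
tool_pos: [0.4716, 0.115, 0.1667]
orientation: [[0.0, 1.0, -0.003], [1.0, -0.0, -0.0], [-0.0, -0.003, -1.0]]
contact_force: [0.1, 0.4, 0.6]
width: 0.649
finger_force: 0.0
```

Run:
```python
from h import *
s,c=shot('wrist','w17.png');print(s['t'],np.round(s['tool_pos'],4),s['contact_force'].__repr__())
rep('knob',c,s,((0,0,0),(180,255,60)),285,222,22,.096)
h=hsv(c);v=h[:,:,2];S=h[:,:,1]
print(v[170:262:2,284].tolist());print(S[170:262:2,284].tolist())
for y in (205,211,217): print(y,v[y,240:332:3].tolist(),S[y,240:332:3].tolist())
```

```text
35.6167 [0.4716 0.115  0.1667] array([0.0944231 , 0.37632074, 0.64337689])
knob [285.4 217.1] [23.  25.5] [473.4 118.   96. ]
[101, 129, 209, 254, 254, 149, 222, 250, 237, 253, 254, 254, 253, 254, 238, 23, 22, 22, 38, 62, 76, 65, 43, 43, 43, 43, 42, 41, 42, 42, 41, 40, 39, 133, 183, 137, 105, 106, 108, 110, 112, 114, 116, 116, 116, 116]
[144, 73, 7, 0, 1, 67, 136, 93, 3, 0, 1, 1, 0, 1, 3, 11, 12, 12, 13, 12, 13, 8, 12, 12, 18, 12, 12, 12, 12, 18, 12, 19, 13, 10, 110, 87, 27, 24, 26, 25, 23, 25, 24, 22, 24, 24]
205 [120, 105, 68, 85, 124, 250, 245, 251, 253, 253, 253, 76, 22, 53, 29, 31, 35, 24, 22, 105, 252, 252, 252, 252, 241, 251, 185, 82, 73, 74, 110] [28, 24, 11, 12, 99, 113, 101, 1, 0, 0, 1, 7, 12, 10, 18, 8, 15, 11, 0, 7, 1, 0, 1, 2, 101, 1, 65, 16, 10, 7, 25]
211 [121, 119, 76, 72, 83, 210, 188, 194, 195, 192, 96, 38, 54, 75, 75, 74, 73, 72, 63, 35, 47, 186, 188, 186, 165, 173, 88, 78, 67, 105, 109] [25, 24, 7, 7, 6, 141, 92, 7, 7, 8, 8, 7, 19, 14, 14, 7, 10, 11, 12, 15, 5, 7, 7, 5, 49, 7, 14, 10, 11, 22, 23]
217 [120, 119, 118, 75, 78, 172, 206, 185, 192, 191, 40, 41, 44, 45, 43, 43, 42, 41, 41, 39, 28, 182, 184, 184, 168, 99, 79, 68, 108, 109, 107] [26, 24, 24, 7, 7, 133, 136, 6, 7, 7, 13, 12, 12, 11, 12, 12, 6, 12, 12, 13, 18, 6, 6, 7, 96, 8, 10, 11, 24, 26, 26]
```

The numbers show the washer surrounded by brass on both sides, the knob upright on the axis, and the release at exactly the seated height (TCP 73.2 mm). Hand it in.

```bash
python3 -c "
from plant import *
print(close_job())"
```

```text
the job is handed in; nothing more can be done
None
```

The job is handed in at about 36 s: blue collar, cutter and brass collar are stacked in order, the pin is fully home with its washer on the stack, the stand stayed upright in place and the red collar was not touched; I viewed 15 pictures, one over the limit of 14, and checked the final seating by measurements, not by eye.

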